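# Set out the weighted card posts on a market stall's display board

## Robot

A 6-joint arm with a two-finger parallel gripper is mounted at the origin on the work surface. World frame = base frame: x ahead of the robot, y to its left, z up, the work surface at z = 0. Lengths are in mm, angles in degrees, forces in N, time in s.
With the tool pointing down it reaches from about 300 to 850 mm from the base axis. Payload 4.2 kg.
Tool frame: the origin (TCP) lies between the finger pads; the fingertips stand 19 mm ahead of it and the grasp point (between the pads) is the TCP (env.tips_ahead is the distance from the TCP to the fingertips, in mm); z points along the fingers, y is the direction in which the jaws open and shut (so a half turn about z gives the same grasp; the last joint's range is limited). The gripper opens to 91 mm and grips with 3 to 60 N. Pads are 32 mm wide; open, the fingers measure 118 mm over their backs; the gripper's body (76 mm by 178 mm) begins 60 mm behind the grasp point.
Start: joints at [-68.812, 18.312, 89.639, -0, 72.044, -1.146], TCP at [218.506, -531.88, 232.976] pointing down, gripper open.
Joint ranges: [-177.97, 177.97], [-48.28, 115.42], [12.27, 149.76], [-77.06, 257.06], [2.81, 150.46], [-146.56, 146.56]. Speed limits (degrees/s): [147.25, 147.25, 180, 180, 180, 180].

## Interface

Orientations are given as [roll, pitch, yaw] about the fixed x, y, z axes, in that order (R = Rz(yaw) Ry(pitch) Rx(roll)).
In Python, from workcell import telemetry, viewer, job_done, env gives the robot as it stands. The module is installed in compiled form; this text tells all that it offers.
- The arm moves only by the shell command python3 -m jog 'ROWS' [FORCE]. ROWS is JSON, a list of rows, each a list of 3 entries, a list of its own where there are three numbers: the shift along the tool's x, y, z in cm, then the turn about the tool's z in degrees, then the opening, from 0 (shut) to 1 (fully open). A call has 1 to 10 rows; each row shifts and turns the pose as measured when the row begins, along the tool's axes as they then stand; what a row does not reach is not made up. A row lasts 1/8 s, in which the tool goes at most 62.5 mm and 10.7 degrees, less where a joint would pass 70% of its speed; a pose out of reach is approached as far as the arm can. A call is refused whole if a number of a shift passes 6.25 or a number of a turn 10.7, either way. A call with a gripper value outside its range is refused whole. The fingers move at their own pace and stop on an object; FORCE is the grip in N (left out, the last holds). Time passes only in rows, so rows that do not move let the fingers close. It gives the time, the measured TCP pose, the force and the opening at its end, in the units of the state.
- telemetry.state(): the state, without advancing time (a new reading comes with each control period).
- viewer.grab_frame(name): name is "scene" or "top"; returns a dict with "color" (400x640x3 uint8, red, green, blue), "K" (3x3 intrinsics, pixels), "k1" (the pictures are not rectified: a ray, as slopes to the right and down, at radius r is drawn at 1 + k1 r^2 times it, then the intrinsics apply), "rvec" (rotation vector, rad) and "tvec" (3), from world to camera coordinates, as OpenCV has them. Camera axes: x right, y down, z forward; pixel columns grow to the right and rows downward; lengths in mm; the calibration is good to about 2 mm. A picture is of the moment at which its call begins. There is no depth.
- job_done(): hands the job in, once; it reports no verdict.
The state is a dict: "time_s": time; "qpos": joint angles; "qvel": joint speeds; "effort": joint torques, N m; "ee_pos": TCP position; "ee_rot": TCP orientation; "force": force on the tool from outside, world axes, zero at the start; "torque": the same for the moment, N m; "gripper_width": finger opening in mm.
Only numpy, scipy, OpenCV 4.12 (cv2) and the standard library are available. Lean on these libraries where they do the work, as an engineer would, in place of code of your own. Each camera call takes 0.05 s, during which the arm holds its last target. There are 200 camera calls.

## Task

First tighten the display board's two hold-down knobs clockwise fully home, the red one and then the black one. Then take every card post whose foot plates have the same shape as the sample plate on the orange mat and stand it on the sloping board's green felt with its heavy end down and its foot flat on the felt (heavy end up, it would topple) - the ends look alike, so feel which end is heavier by balancing the post in the grip. Leave posts of the other shape off the board, and do not knock over or push away the jars and bottles.

Things in the scene. Friction and masses are not known exactly. Their poses are not given: they have to be found in the camera images.
- deck: plywood display board, 400 x 140 mm, 12 mm thick, fixed, sloping 0.32 rad: its far long edge (+y) is the lower. Origin: centre of its top face, 37 mm above the table; x along its length, level, towards the black knob; z square to the top face. Green felt, flush, covers the middle 250 x 130 mm; the knobs' axes are square to the face at x = -165 and +165 mm
- knob_red (a joint): red hold-down knob at the -x end of the board, rad: turns clockwise seen from above, from 0 to an end stop at 2.2 (fully tight), starts between 0 and 0.5 and stays where it is left (friction about 0.06 N m). At 0 its grip bar lies along the board's x; as it tightens the bar turns clockwise with it
- knob_black (a joint): black hold-down knob at the +x end of the board, rad: turns clockwise seen from above, from 0 to an end stop at 2.2 (fully tight), starts between 0 and 0.5 and stays where it is left (friction about 0.06 N m). At 0 its grip bar lies along the board's x; as it tightens the bar turns clockwise with it
- knob_red_grip (a point): grip point of the red knob: on its axis, 37 mm from the board's face; the grip bar is 42 mm long, 14 mm thick and 32 mm tall, its top 7 mm above this point; it stands on a disc 44 mm in diameter
- knob_black_grip (a point): grip point of the black knob: on its axis, 37 mm from the board's face; the grip bar is 42 mm long, 14 mm thick and 32 mm tall, its top 7 mm above this point; it stands on a disc 44 mm in diameter
- hx1: card post lying on the table, 0.2 to 0.45 kg: round wooden shaft, 26 mm thick, 140 mm long, with a black hexagonal (52 mm across flats) foot plate 10 mm thick on each end (160 mm overall). Ends look alike; ballast hidden in one puts the centre of mass about 48 mm from mid-length; which end differs from post to post. Origin: mid-length on the shaft's axis, 26 mm above the table when lying; x along the shaft. May be absent (None)
- hx2: card post lying on the table, 0.2 to 0.45 kg: round wooden shaft, 26 mm thick, 140 mm long, with a black hexagonal (52 mm across flats) foot plate 10 mm thick on each end (160 mm overall). Ends look alike; ballast hidden in one puts the centre of mass about 48 mm from mid-length; which end differs from post to post. Origin: mid-length on the shaft's axis, 26 mm above the table when lying; x along the shaft. May be absent (None)
- hx3: card post lying on the table, 0.2 to 0.45 kg: round wooden shaft, 26 mm thick, 140 mm long, with a black hexagonal (52 mm across flats) foot plate 10 mm thick on each end (160 mm overall). Ends look alike; ballast hidden in one puts the centre of mass about 48 mm from mid-length; which end differs from post to post. Origin: mid-length on the shaft's axis, 26 mm above the table when lying; x along the shaft. May be absent (None)
- sq1: card post lying on the table, 0.2 to 0.45 kg: round wooden shaft, 26 mm thick, 140 mm long, with a black square (52 mm) foot plate 10 mm thick on each end (160 mm overall). Ends look alike; ballast hidden in one puts the centre of mass about 48 mm from mid-length; which end differs from post to post. Origin: mid-length on the shaft's axis, 26 mm above the table when lying; x along the shaft. May be absent (None)
- sq2: card post lying on the table, 0.2 to 0.45 kg: round wooden shaft, 26 mm thick, 140 mm long, with a black square (52 mm) foot plate 10 mm thick on each end (160 mm overall). Ends look alike; ballast hidden in one puts the centre of mass about 48 mm from mid-length; which end differs from post to post. Origin: mid-length on the shaft's axis, 26 mm above the table when lying; x along the shaft. May be absent (None)
- sq3: card post lying on the table, 0.2 to 0.45 kg: round wooden shaft, 26 mm thick, 140 mm long, with a black square (52 mm) foot plate 10 mm thick on each end (160 mm overall). Ends look alike; ballast hidden in one puts the centre of mass about 48 mm from mid-length; which end differs from post to post. Origin: mid-length on the shaft's axis, 26 mm above the table when lying; x along the shaft. May be absent (None)
- mat: orange mat, 95 x 95 mm and 3 mm thick, fixed, on which the sample foot plate lies; origin at the centre of its underside
- tmpl_sq: black square foot plate (52 x 52 x 10 mm), fixed, lying flat on the orange mat or else on the grey one; the one on the orange mat is the sample. Origin: centre of its underside
- tmpl_hx: black hexagonal foot plate (52 mm across flats, 10 mm thick), fixed, lying flat on the orange mat or else on the grey one; the one on the orange mat is the sample. Origin: centre of its underside
- jar_cream: white cream jar with black cap, 60 mm in diameter, 55 mm tall; bystander; origin at the centre of its underside, z up
- jar_amber: amber glass jar with black cap, 52 mm in diameter, 50 mm tall; bystander; origin at the centre of its underside, z up
- bottle_tall: amber oil bottle, 64 mm in diameter, 200 mm tall; bystander; origin at the centre of its underside, z up
- bottle_small: amber oil bottle, 48 mm in diameter, 120 mm tall; bystander; origin at the centre of its underside, z up
Things that resemble listed ones, but are neither listed nor needed, are in the scene too. Leave any blue look-alike of the tmpl_sq alone.

How it is judged (in metres and radians):
On the way, in this order (a step that is already met when the one before it is completed fails the run):
1. the red knob is turned home (value of joint knob_red above 2.08 rad), for 0.2 s.
2. the black knob is turned home (value of joint knob_black above 2.08 rad), for 0.2 s.
3. every post matching the sample stands on the felt, heavy end down (((horizontal distance between tmpl_sq and mat below 0.05 m and angle between the x axis of sq1 and the z axis of deck, either way round below 0.1 rad and z of sq1 in the frame of deck between 0.074 and 0.086 m and x of sq1 in the frame of deck between -0.112 and 0.112 m and y of sq1 in the frame of deck between -0.046 and 0.046 m and linear speed of sq1 below 0.03 m/s) or (not (horizontal distance between tmpl_sq and mat below 0.05 m) and not (x of sq1 in the frame of deck between -0.2 and 0.2 m and y of sq1 in the frame of deck between -0.07 and 0.07 m))) and ((horizontal distance between tmpl_hx and mat below 0.05 m and angle between the x axis of hx1 and the z axis of deck, either way round below 0.1 rad and z of hx1 in the frame of deck between 0.074 and 0.086 m and x of hx1 in the frame of deck between -0.112 and 0.112 m and y of hx1 in the frame of deck between -0.046 and 0.046 m and linear speed of hx1 below 0.03 m/s) or (not (horizontal distance between tmpl_hx and mat below 0.05 m) and not (x of hx1 in the frame of deck between -0.2 and 0.2 m and y of hx1 in the frame of deck between -0.07 and 0.07 m))) and ((horizontal distance between tmpl_sq and mat below 0.05 m and angle between the x axis of sq2 and the z axis of deck, either way round below 0.1 rad and z of sq2 in the frame of deck between 0.074 and 0.086 m and x of sq2 in the frame of deck between -0.112 and 0.112 m and y of sq2 in the frame of deck between -0.046 and 0.046 m and linear speed of sq2 below 0.03 m/s) or (not (horizontal distance between tmpl_sq and mat below 0.05 m) and not (x of sq2 in the frame of deck between -0.2 and 0.2 m and y of sq2 in the frame of deck between -0.07 and 0.07 m))) and ((horizontal distance between tmpl_hx and mat below 0.05 m and angle between the x axis of hx2 and the z axis of deck, either way round below 0.1 rad and z of hx2 in the frame of deck between 0.074 and 0.086 m and x of hx2 in the frame of deck between -0.112 and 0.112 m and y of hx2 in the frame of deck between -0.046 and 0.046 m and linear speed of hx2 below 0.03 m/s) or (not (horizontal distance between tmpl_hx and mat below 0.05 m) and not (x of hx2 in the frame of deck between -0.2 and 0.2 m and y of hx2 in the frame of deck between -0.07 and 0.07 m))) and ((horizontal distance between tmpl_sq and mat below 0.05 m and angle between the x axis of sq3 and the z axis of deck, either way round below 0.1 rad and z of sq3 in the frame of deck between 0.074 and 0.086 m and x of sq3 in the frame of deck between -0.112 and 0.112 m and y of sq3 in the frame of deck between -0.046 and 0.046 m and linear speed of sq3 below 0.03 m/s) or (not (horizontal distance between tmpl_sq and mat below 0.05 m) and not (x of sq3 in the frame of deck between -0.2 and 0.2 m and y of sq3 in the frame of deck between -0.07 and 0.07 m))) and ((horizontal distance between tmpl_hx and mat below 0.05 m and angle between the x axis of hx3 and the z axis of deck, either way round below 0.1 rad and z of hx3 in the frame of deck between 0.074 and 0.086 m and x of hx3 in the frame of deck between -0.112 and 0.112 m and y of hx3 in the frame of deck between -0.046 and 0.046 m and linear speed of hx3 below 0.03 m/s) or (not (horizontal distance between tmpl_hx and mat below 0.05 m) and not (x of hx3 in the frame of deck between -0.2 and 0.2 m and y of hx3 in the frame of deck between -0.07 and 0.07 m)))), for 0.2 s.
At the end, for the whole second after the job is handed in: Both knobs within 0.12 rad of their stops; every post of the sample's shape at rest with its foot on the felt (centre within 112 mm along and 46 mm across of the board's centre), within 0.1 rad of square to the face, which only a post heavy end down can keep; the other posts off the board (all of step 3 and value of joint each of knob_red, knob_black above 2.08 rad); the robot touches nothing.
It fails at once if a post stands on the board before both knobs are tight (not (value of joint each of knob_red, knob_black above 2.08 rad) and ((angle between the x axis of sq1 and the z axis of deck, either way round below 0.2 rad and z of sq1 in the frame of deck between 0.074 and 0.086 m and x of sq1 in the frame of deck between -0.112 and 0.112 m and y of sq1 in the frame of deck between -0.046 and 0.046 m) or (angle between the x axis of hx1 and the z axis of deck, either way round below 0.2 rad and z of hx1 in the frame of deck between 0.074 and 0.086 m and x of hx1 in the frame of deck between -0.112 and 0.112 m and y of hx1 in the frame of deck between -0.046 and 0.046 m) or (angle between the x axis of sq2 and the z axis of deck, either way round below 0.2 rad and z of sq2 in the frame of deck between 0.074 and 0.086 m and x of sq2 in the frame of deck between -0.112 and 0.112 m and y of sq2 in the frame of deck between -0.046 and 0.046 m) or (angle between the x axis of hx2 and the z axis of deck, either way round below 0.2 rad and z of hx2 in the frame of deck between 0.074 and 0.086 m and x of hx2 in the frame of deck between -0.112 and 0.112 m and y of hx2 in the frame of deck between -0.046 and 0.046 m) or (angle between the x axis of sq3 and the z axis of deck, either way round below 0.2 rad and z of sq3 in the frame of deck between 0.074 and 0.086 m and x of sq3 in the frame of deck between -0.112 and 0.112 m and y of sq3 in the frame of deck between -0.046 and 0.046 m) or (angle between the x axis of hx3 and the z axis of deck, either way round below 0.2 rad and z of hx3 in the frame of deck between 0.074 and 0.086 m and x of hx3 in the frame of deck between -0.112 and 0.112 m and y of hx3 in the frame of deck between -0.046 and 0.046 m))).
It fails at once if a jar or bottle is knocked over or pushed more than 6 cm away ((distance of jar_cream from where it was at the start of the episode above 0.06 m or angle between jar_cream's own z axis and vertical above 0.6 rad) or (distance of jar_amber from where it was at the start of the episode above 0.06 m or angle between jar_amber's own z axis and vertical above 0.6 rad) or (distance of bottle_tall from where it was at the start of the episode above 0.06 m or angle between bottle_tall's own z axis and vertical above 0.6 rad) or (distance of bottle_small from where it was at the start of the episode above 0.06 m or angle between bottle_small's own z axis and vertical above 0.6 rad)).
Of sq1, sq2, sq3 only 2 to 3 are there at a start; the rules pass over those that are not, and their reading is None.
Of hx1, hx2, hx3 only 2 to 3 are there at a start; the rules pass over those that are not, and their reading is None.
At some moment in a run one of sq1, hx1, sq2, hx2, sq3, hx3 may be knocked a few centimetres aside while the robot is not near it.
Once in a run the grip may slacken for a moment while it holds something.
It also fails if it takes over 210 s, if anything falls off the work surface, if the arm or the gripper's body presses on something with over 40 N, if the wrist force passes 120 N, or if a joint passes its speed limit or range.

## Working session

There is one attempt and no reset: what is moved stays moved. The work goes in short steps, Python scripts to look and compute and a shell command to move; the robot and the scene stay as the last step left them, time stands still between calls to the robot, and variables do not carry over. Pictures are saved under pics/ and viewed, about 12 in all and at most 16, crops included, and the job is handed in when it is done.

```bash
mkdir -p pics
cat > h.py <<'E'
import numpy as np, cv2
from scipy.spatial.transform import Rotation as R
from workcell import telemetry, viewer, job_done, env
def grab(n,fn):
    f=viewer.grab_frame(n); cv2.imwrite(f'pics/{fn}.png',f['color'][:,:,::-1]); 
    np.savez(f'pics/{fn}.npz',**{k:f[k] for k in('color','K','k1','rvec','tvec')}); return f
def load(fn): return dict(np.load(f'pics/{fn}.npz'))
def ray(f,u,v):
    K=np.array(f['K']); d=np.array([(u-K[0,2])/K[0,0],(v-K[1,2])/K[1,1]]); s=d.copy()
    for _ in range(30): s=d/(1+float(f['k1'])*(s@s))
    M=cv2.Rodrigues(np.array(f['rvec'],float))[0]; t=np.array(f['tvec'],float).ravel()
    return -M.T@t, M.T@np.array([s[0],s[1],1])
def onz(f,u,v,z):
    c,d=ray(f,u,v); return c+d*(z-c[2])/d[2]
def proj(f,P):
    M=cv2.Rodrigues(np.array(f['rvec'],float))[0]; p=M@np.array(P,float)+np.array(f['tvec'],float).ravel()
    s=p[:2]/p[2]; s=s*(1+float(f['k1'])*(s@s)); K=np.array(f['K']); return np.array([K[0,0]*s[0]+K[0,2],K[1,1]*s[1]+K[1,2]])
E
python3 - <<'E'
from h import *
for n in('top','scene'):
    f=grab(n,n+'0'); print(n,ray(f,320,200))
print(telemetry.state())
E
```

```text
top (array([ 436.77373573,    9.04998416, 1493.59399396]), array([ 0.09211065,  0.00688016, -0.99573527]))
scene (array([ 982.43456368, -779.83109138,  788.57509191]), array([-0.38150807,  0.68057206, -0.6256711 ]))
{'time_s': 0.1, 'qpos': array([-6.88127168e+01,  1.83465892e+01,  8.96993761e+01, -1.16290034e-03,
        7.20423850e+01, -1.14724717e+00]), 'qvel': array([-0.01729055, -0.16664496, -0.20255888, -0.12529203, -0.00841799,
       -0.12692355]), 'effort': array([ 2.03338736e-04, -4.13334167e+01, -2.32509828e+01,  7.27509381e-02,
        4.22123855e-02, -4.39471205e-05]), 'ee_pos': array([ 218.34048452, -531.48393137,  232.2185135 ]), 'ee_rot': array([-1.79911645e+02, -6.63466479e-04,  2.23348893e+01]), 'force': array([-0.46338868, -0.56503668,  0.09447674]), 'torque': array([ 0.01420577, -0.00994843, -0.01013768]), 'gripper_width': 91.04514671254196}
```

View pics/top0.png

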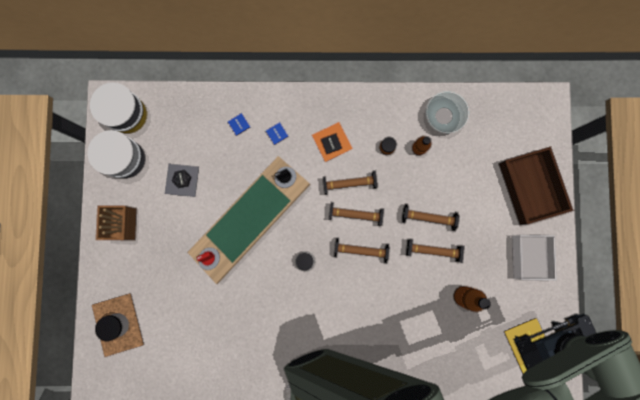

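View pics/scene0.png

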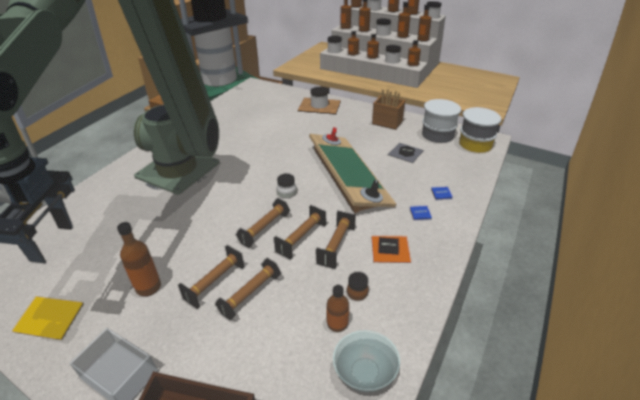

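Top view: orange mat at (332,142) carries a black square plate and the grey mat at (182,180) a hexagon. The red knob is at (207,258), the black one at (284,176), and there are 5 posts around (320-465,175-265). Next I take one close mosaic and measure.

Run:
```python
from h import *
t=load('top0');s=load('scene0')
a=cv2.resize(t['color'][120:280,310:470],(400,400),interpolation=cv2.INTER_CUBIC)
b=cv2.resize(s['color'][180:340,170:330],(400,400),interpolation=cv2.INTER_CUBIC)
c=cv2.resize(s['color'][190:270,320:420],(250,200),interpolation=cv2.INTER_CUBIC)
d=cv2.resize(t['color'][160:200,160:210],(250,200),interpolation=cv2.INTER_CUBIC)
e=cv2.resize(t['color'][240:280,185:235],(250,200)); 
m=np.zeros((600,800,3),np.uint8); m[:400,:400]=a;m[:400,400:]=b;m[400:,:250]=c;m[400:,250:500]=d;m[400:,500:750]=e
cv2.imwrite('pics/mos.png',m[:,:,::-1])
for n,u,v,z in[('mat',332,142,10),('grey',182,180,10),('red',207,258,80),('blk',284,176,80),('p1',349,183,26),('p2',355,213,26),('p3',361,250,26),('p4',430,216,26),('p5',434,250,26)]: print(n,onz(t,u,v,z).round())
# wood shaft masks
hsv=cv2.cvtColor(t['color'],cv2.COLOR_RGB2HSV)
g=cv2.inRange(hsv,(60,80,40),(95,255,255)); n,l,st,ce=cv2.connectedComponentsWithStats(g)
for i in range(1,n):
    if st[i,4]>200:
        r=cv2.minAreaRect(np.argwhere(l==i)[:,::-1].astype(np.float32)); bx=cv2.boxPoints(r); print('green',st[i],ce[i],[onz(t,*p,37).round().tolist() for p in bx], onz(t,*r[0],37).round(1))
w=cv2.inRange(hsv,(5,80,70),(20,255,255)); n,l,st,ce=cv2.connectedComponentsWithStats(w)
for i in range(1,n):
    if 100<st[i,4]<900 and 300<ce[i][0]<480 and ce[i][1]>165:
        r=cv2.minAreaRect(np.argwhere(l==i)[:,::-1].astype(np.float32)); bx=cv2.boxPoints(r);print('wood',st[i],[onz(t,*p,30).round().tolist()[:2] for p in bx],onz(t,*r[0],30).round(1))
```

```text
mat [753. -16.  10.]
grey [633. 441.  10.]
red [399. 342.  80.]
blk [637. 124.  80.]
p1 [625. -68.  26.]
p2 [534. -86.  26.]
p3 [ 424. -104.   26.]
p4 [ 526. -310.   26.]
p5 [ 425. -320.   26.]
green [ 208  177   81   84 2987] [247.47104118 218.01406093] [[462.0, 359.0, 37.0], [645.0, 193.0, 37.0], [570.0, 112.0, 37.0], [389.0, 278.0, 37.0]] [515.7 235.8  37. ]
wood [326 176  47  13 351] [[631.0, 3.0], [647.0, -136.0], [622.0, -139.0], [606.0, 0.0]] [626.6 -67.9  30. ]
wood [332 208  47  13 352] [[527.0, -16.0], [550.0, -19.0], [534.0, -157.0], [511.0, -154.0]] [530.5 -86.3  30. ]
wood [407 211  47  14 353] [[519.0, -240.0], [543.0, -243.0], [525.0, -379.0], [500.0, -375.0]] [ 521.6 -309.5   30. ]
wood [338 244  47  13 356] [[419.0, -33.0], [442.0, -36.0], [427.0, -174.0], [405.0, -171.0]] [ 423.2 -103.4   30. ]
wood [412 244  47  14 362] [[418.0, -252.0], [443.0, -255.0], [428.0, -392.0], [404.0, -388.0]] [ 423.2 -321.9   30. ]
```

View pics/mos.png

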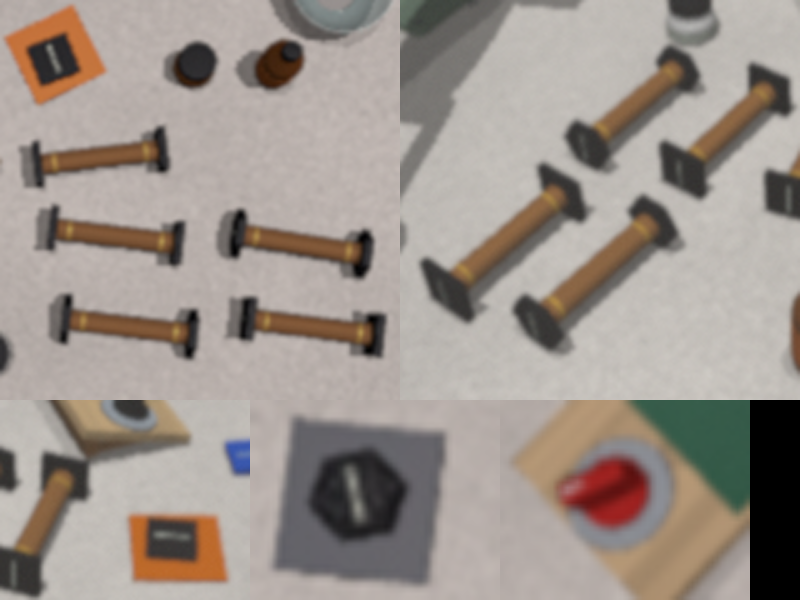

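Sample is the square. In the scene crop, the square posts are p1 (626,-68), p2 (531,-86) and p5 (423,-322). p3 and p4 are hexagonal. Look-alikes: the hexagon plate on the grey mat at (182,180), and the blue squares at (238,124) and (277,133). Next: the knobs close up.

Run:
```python
from h import *
t=load('top0');s=load('scene0')
def crop(f,x,y,w,h): return cv2.resize(f['color'][y:y+h,x:x+w],(400,300),interpolation=cv2.INTER_CUBIC)
m=np.vstack([np.hstack([crop(t,187,240,40,30),crop(t,264,160,40,30)]),np.hstack([crop(s,313,120,40,30),crop(s,350,175,40,30)])])
cv2.imwrite('pics/kn.png',m[:,:,::-1])
def tri(f1,p1,f2,p2):
    a,d=ray(f1,*p1);b,e=ray(f2,*p2); d/=np.linalg.norm(d);e/=np.linalg.norm(e)
    k=np.linalg.lstsq(np.c_[d,-e],b-a,rcond=None)[0]; return (a+k[0]*d+b+k[1]*e)/2,np.linalg.norm(a+k[0]*d-b-k[1]*e)
ce=[]
for f in(t,s):
    hsv=cv2.cvtColor(f['color'],cv2.COLOR_RGB2HSV); r=cv2.inRange(hsv,(0,150,60),(4,255,255))|cv2.inRange(hsv,(174,150,60),(180,255,255))
    n,l,st,c=cv2.connectedComponentsWithStats(r); i=1+np.argmax(st[1:,4]); print(st[i],c[i]); ce.append(c[i])
print('red tri',tri(t,ce[0],s,ce[1]))
# felt corners in each view
q=[]
for f in(t,s):
    hsv=cv2.cvtColor(f['color'],cv2.COLOR_RGB2HSV); g=cv2.inRange(hsv,(60,80,40),(95,255,255)); n,l,st,c=cv2.connectedComponentsWithStats(g)
    ok=[i for i in range(1,n) if st[i,4]>500 and (f is t or st[i,0]>300)]; i=max(ok,key=lambda i:st[i,4])
    ct=cv2.findContours((l==i).astype(np.uint8),cv2.RETR_EXTERNAL,cv2.CHAIN_APPROX_NONE)[0][0]
    h=cv2.convexHull(ct)
    for e in np.arange(.01,.08,.005):
        p=cv2.approxPolyDP(h,e*cv2.arcLength(h,True),True)
        if len(p)==4: break
    p=p[:,0]; print(st[i],p.tolist()); q.append(p)
for p in q[0]:
    best=min(((tri(t,p,s,r)) for r in q[1]),key=lambda x:x[1]+ (0 if -20<x[0][2]<90 else 999)); print(p,best)
C=np.array([515.7,235.8,37]);x=np.array([.741,-.672,0]);n=np.array([.211,.233,.949])
for sx in(-1,1):
    for d in (0,12,44):
        P=C+165*sx*x+d*n; print(sx,d,P.round(),proj(t,P).round(1),proj(s,P).round(1))
```

```text
[198 252  16  13 139] [206.85611511 258.04316547]
[328 129   8  10  35] [331.6        134.88571429]
red tri (array([398.65928286, 348.89104033,  54.71480834]), np.float64(2.169199445169517))
[ 208  177   81   84 2987] [[263, 177], [288, 201], [231, 260], [208, 234]]
[ 322  147   52   40 1088] [[322, 147], [350, 149], [370, 186], [347, 184]]
[263 177] (array([629.10897278, 185.11093181,  27.46860289]), np.float64(27.152640864123327))
[288 201] (array([568.33468816, 114.45938622,  57.55656954]), np.float64(5.089811272707329))
[231 260] (array([394.8564717 , 281.88880404,  41.48504284]), np.float64(6.567457007767076))
[208 234] (array([468.05909505, 356.13772159,  14.09188229]), np.float64(1.3898834095502568))
-1 0 [393. 347.  37.] [208.8 259.4] [329.6 139.3]
-1 12 [396. 349.  48.] [207.  258.6] [330.7 136.3]
-1 44 [403. 357.  79.] [201.9 256.5] [333.4 128. ]
1 0 [638. 125.  37.] [284.9 177.7] [369.4 194.6]
1 12 [640. 128.  48.] [283.6 176.4] [370.8 191.2]
1 44 [647. 135.  79.] [280.3 172.6] [374.7 181.9]
```

View pics/kn.png

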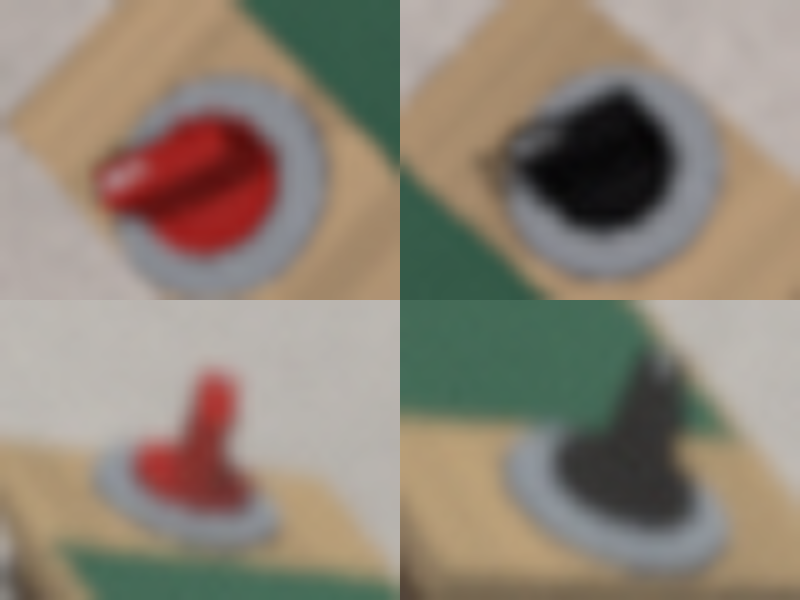

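```bash
cat >> h.py <<'E'
def plan(wps,step=60,turn=10.5):
    "suggest rows (shift cm in tool axes, turn) through world waypoints (x,y,z,yaw) from the measured pose, tool down"
    s=telemetry.state(); p=np.array(s['ee_pos']); R0=R.from_euler('xyz',s['ee_rot'],degrees=True); out=[]
    print('at',p.round(1),s['ee_rot'].round(1),'t',s['time_s'],'F',s['force'].round(1),'w',round(s['gripper_width'],1))
    for w in wps:
        w=np.array(w,float); yaw=R0.as_euler('xyz',degrees=True)[2]; dy=(w[3]-yaw+180)%360-180
        n=int(max(np.ceil(np.linalg.norm(w[:3]-p)/step),np.ceil(abs(dy)/turn),1))
        d=(w[:3]-p)/n
        for i in range(n):
            out.append([(R0.inv().apply(d)/10).round(2).tolist(),round(-dy/n,1)]); R0=R0*R.from_euler('z',-dy/n,degrees=True)
        p=w[:3]
    print(len(out),out)
E
python3 -c "
from h import *
plan([(219,-531,290,22.3),(480,-200,290,60),(401,355,250,117)])"
```

```text
at [ 218.3 -531.5  232.2] [-179.9   -0.    22.3] t 0.1 F [-0.5 -0.6  0.1] w 91.0
19 [[[0.08, -0.03, -5.78], np.float64(0.0)], [[4.59, -2.59, 0.0], np.float64(-4.7)], [[4.79, -2.2, 0.0], np.float64(-4.7)], [[4.95, -1.8, 0.0], np.float64(-4.7)], [[5.08, -1.39, 0.0], np.float64(-4.7)], [[5.18, -0.97, 0.0], np.float64(-4.7)], [[5.24, -0.54, 0.0], np.float64(-4.7)], [[5.27, -0.11, 0.0], np.float64(-4.7)], [[5.26, 0.33, 0.0], np.float64(-4.7)], [[4.41, -3.46, 0.41], np.float64(-5.7)], [[4.73, -3.0, 0.41], np.float64(-5.7)], [[5.01, -2.52, 0.41], np.float64(-5.7)], [[5.23, -2.01, 0.41], np.float64(-5.7)], [[5.41, -1.48, 0.41], np.float64(-5.7)], [[5.53, -0.93, 0.41], np.float64(-5.7)], [[5.59, -0.38, 0.41], np.float64(-5.7)], [[5.6, 0.18, 0.41], np.float64(-5.7)], [[5.56, 0.73, 0.41], np.float64(-5.7)], [[5.46, 1.28, 0.41], np.float64(-5.7)]]
```

```bash
python3 -m jog '[[[0,0,-5.8],0,0.4],[[4.6,-2.6,0],-4.7,0.4],[[4.8,-2.2,0],-4.7,0.4],[[4.95,-1.8,0],-4.7,0.4],[[5.1,-1.4,0],-4.7,0.4],[[5.2,-1,0],-4.7,0.4],[[5.2,-0.5,0],-4.7,0.4],[[5.3,-0.1,0],-4.7,0.4],[[5.3,0.3,0],-4.7,0.4]]'
python3 -m jog '[[[4.4,-3.5,0.4],-5.7,0.4],[[4.7,-3,0.4],-5.7,0.4],[[5,-2.5,0.4],-5.7,0.4],[[5.2,-2,0.4],-5.7,0.4],[[5.4,-1.5,0.4],-5.7,0.4],[[5.5,-0.9,0.4],-5.7,0.4],[[5.6,-0.4,0.4],-5.7,0.4],[[5.6,0.2,0.4],-5.7,0.4],[[5.6,0.7,0.4],-5.7,0.4],[[5.5,1.3,0.4],-5.7,0.4]]'
python3 -c "
from h import *
plan([(401,355,130,117)])"
```

```text
time_s: 1.23
ee_pos: [482.6, -189.9, 289.0]
ee_rot: [-179.6, -0.2, 60.7]
force: [0.6, -0.8, 0.5]
gripper_width: 36.3
time_s: 2.48
ee_pos: [383.8, 379.8, 248.9]
ee_rot: [-179.9, -0.5, 119.7]
force: [0.2, 0.5, 0.7]
gripper_width: 36.5
at [383.8 379.8 248.9] [-179.9   -0.5  119.7] t 2.475 F [0.2 0.5 0.7] w 36.5
3 [[[-1.03, 0.09, 3.95], np.float64(0.9)], [[-1.03, 0.11, 3.95], np.float64(0.9)], [[-1.03, 0.13, 3.95], np.float64(0.9)]]
```

```bash
python3 -m jog '[[[-1,0.1,4],0.9,0.4],[[-1,0.1,4],0.9,0.4],[[-1,0.1,4],0.9,0.4],[[0,0,0],0,0.4]]'
python3 - <<'E'
from h import *
f=grab('scene','s1'); g=grab('top','t1')
a=cv2.resize(f['color'][70:190,270:400],(520,480),interpolation=cv2.INTER_CUBIC);b=cv2.resize(g['color'][200:320,150:220],(280,480),interpolation=cv2.INTER_CUBIC)
cv2.imwrite('pics/c1.png',np.hstack([a,b])[:,:,::-1])
plan([(401,355,80,117)])
E
```

```text
time_s: 2.98
ee_pos: [398.4, 360.4, 123.9]
ee_rot: [-179.8, -0.5, 117.4]
force: [-0.7, -0.0, 0.4]
gripper_width: 36.3
at [400.5 362.7 127.5] [179.7  -0.6 117.4] t 3.075 F [-1.1  0.1  0.5] w 36.7
1 [[[-0.76, -0.33, 4.74], np.float64(0.4)]]
```

View pics/c1.png

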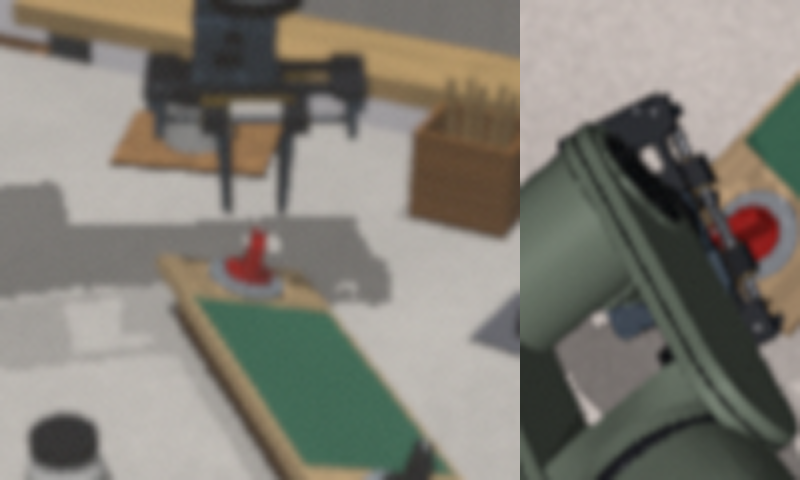

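The open jaws are centred over the red knob bar. Descend and grip.

```bash
python3 -m jog '[[[-0.8,-0.3,2.4],0.4,0.4],[[0,0,1.2],0,0.4],[[0,0,1],0,0.4]]' 15
python3 -c "
from h import *
plan([(401,355,81,117)])"
```

```text
time_s: 3.45
ee_pos: [405.3, 359.0, 86.8]
ee_rot: [178.9, -0.8, 117.1]
force: [0.4, 0.0, -0.2]
gripper_width: 36.1
at [405.3 359.   86.8] [178.9  -0.8 117.1] t 3.45 F [ 0.4  0.  -0.2] w 36.1
1 [[[-0.17, -0.57, 0.57], np.float64(0.1)]]
```

```bash
python3 -m jog '[[[-0.2,-0.5,0.5],0,0.4],[[0,0,0],0,0],[[0,0,0],0,0],[[0,0,0],0,0],[[0,0,0],0,0]]' 15
python3 -c "
from h import *
s=telemetry.state();print(s['ee_rot'],s['force'],s['torque'])"
```

```text
time_s: 4.08
ee_pos: [402.7, 356.3, 82.6]
ee_rot: [178.7, -0.9, 117.1]
force: [1.5, 0.7, -1.8]
gripper_width: 18.1
[178.67621297  -0.89955292 117.10360291] [ 1.53393126  0.70175107 -1.83992609] [-0.00782326 -0.14992935 -0.04434408]
```

```bash
python3 -m jog '[[[0,0,0],8,0],[[0,0,0],8,0],[[0,0,0],8,0],[[0,0,0],8,0],[[0,0,0],8,0],[[0,0,0],8,0]]' 15
python3 -c "
from h import *
s=telemetry.state();print(s['torque'])"
python3 -m jog '[[[0,0,0],8,0],[[0,0,0],8,0],[[0,0,0],8,0],[[0,0,0],8,0]]'
python3 -c "
from h import *
s=telemetry.state();print(s['torque'],s['qpos'])"
```

```text
time_s: 4.82
ee_pos: [405.8, 357.4, 84.5]
ee_rot: [179.5, -1.8, 67.7]
force: [2.0, -0.6, -2.0]
gripper_width: 15.1
[-0.16621989 -0.26469999  0.07219252]
time_s: 5.32
ee_pos: [407.6, 356.2, 85.3]
ee_rot: [-179.7, -1.9, 34.9]
force: [1.6, -0.8, -0.4]
gripper_width: 14.4
[-0.39671407 -0.33801972  0.15425427] [ 39.82979842  22.41530358 107.26447273   0.23046479  48.3942797
  94.81455122]
```

```bash
python3 -m jog '[[[-0.2,0,0.1],7,0],[[-0.1,0,0.1],7,0],[[0,0,0],7,0],[[0,0,0],7,0],[[0,0,0],7,0]]' 20
python3 -c "
from h import *
s=telemetry.state();print(s['torque'],s['qpos'])"
```

```text
time_s: 5.95
ee_pos: [409.0, 354.5, 85.7]
ee_rot: [-178.7, -2.0, -0.7]
force: [4.1, 0.2, -4.0]
gripper_width: 19.9
[-0.12877086 -0.68796609  0.81261619] [ 39.84636613  22.20839964 107.55415264  -0.34606914  47.88088606
 130.70079541]
```

```bash
python3 -m jog '[[[0,0,0],0,0.4],[[0,0,0],0,0.4],[[0,0,-4],0,0.4],[[0,0,-5],0,0.4]]' 15
python3 - <<'E'
from h import *
plan([(640,140,180,120),(645,133,130,120)])
E
```

```text
time_s: 6.45
ee_pos: [403.2, 350.5, 174.1]
ee_rot: [-179.1, -1.4, -0.4]
force: [0.9, 0.5, -0.3]
gripper_width: 36.7
at [403.2 350.5 174.1] [-179.1   -1.4   -0.4] t 6.45 F [ 0.9  0.5 -0.3] w 36.7
13 [[[1.99, 1.74, -0.03], np.float64(-10.0)], [[1.65, 2.06, -0.03], np.float64(-10.0)], [[1.27, 2.32, -0.03], np.float64(-10.0)], [[0.85, 2.5, -0.03], np.float64(-10.0)], [[0.4, 2.61, -0.03], np.float64(-10.0)], [[-0.06, 2.64, -0.03], np.float64(-10.0)], [[-0.52, 2.59, -0.03], np.float64(-10.0)], [[-0.97, 2.46, -0.03], np.float64(-10.0)], [[-1.38, 2.25, -0.03], np.float64(-10.0)], [[-1.75, 1.98, -0.03], np.float64(-10.0)], [[-2.07, 1.64, -0.03], np.float64(-10.0)], [[-2.32, 1.26, -0.03], np.float64(-10.0)], [[-0.87, -0.06, 5.0], np.float64(0.0)]]
```

```bash
python3 -m jog '[[[2,1.7,0],-10,0.4],[[1.65,2.1,0],-10,0.4],[[1.3,2.3,0],-10,0.4],[[0.85,2.5,0],-10,0.4],[[0.4,2.6,0],-10,0.4],[[0,2.6,0],-10,0.4],[[-0.5,2.6,0],-10,0.4],[[-1,2.5,0],-10,0.4],[[-1.4,2.25,0],-10,0.4],[[-1.75,2,0],-10,0.4]]'
python3 - <<'E'
from h import *
f=grab('top','t2'); g=grab('scene','s2')
a=cv2.resize(f['color'][240:270,187:227],(400,300),interpolation=cv2.INTER_CUBIC);b=cv2.resize(g['color'][120:150,313:353],(400,300),interpolation=cv2.INTER_CUBIC)
cv2.imwrite('pics/c2.png',np.hstack([a,b])[:,:,::-1])
plan([(645,133,130,120)])
E
```

```text
time_s: 7.7
ee_pos: [610.5, 179.0, 182.6]
ee_rot: [178.2, -1.0, 103.8]
force: [0.6, 0.2, -0.2]
gripper_width: 36.2
at [611.7 178.  182.4] [178.1  -1.  103.3] t 7.8 F [ 0.5  0.5 -0.1] w 36.5
2 [[[-2.62, 1.02, 2.61], np.float64(-8.3)], [[-2.74, 0.63, 2.61], np.float64(-8.3)]]
```

View pics/c2.png

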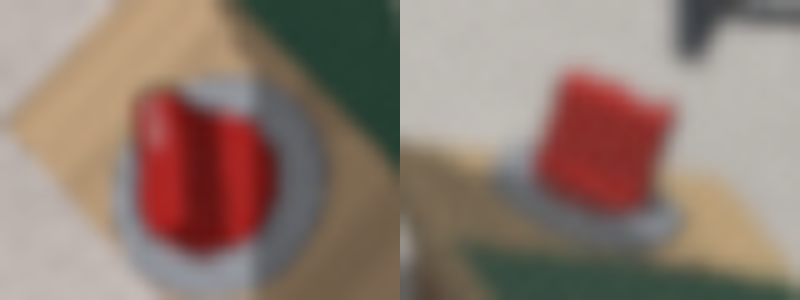

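The red bar is now vertical in the picture, about 12° off world x, which matches 2.2 rad. The 0.8 N m reading also showed the stop. On to black.

```bash
python3 -m jog '[[[-2.6,1,2.2],-8.3,0.4],[[-2.7,0.6,2],-8.3,0.4],[[0,0,0],0,0.4]]'
python3 -c "
from h import *
plan([(646,134,82,120)])"
```

```text
time_s: 8.18
ee_pos: [642.7, 134.2, 139.5]
ee_rot: [178.0, -0.6, 120.1]
force: [0.3, 0.6, -0.1]
gripper_width: 36.5
at [642.7 134.2 139.5] [178.   -0.6 120.1] t 8.175 F [ 0.3  0.6 -0.1] w 36.5
1 [[[-0.24, 0.07, 5.75], np.float64(0.1)]]
```

```bash
python3 -m jog '[[[-0.2,0,2.9],0,0.4],[[0,0,1.4],0,0.4],[[0,0,1],0,0.4],[[0,0,0],0,0.4]]' 15
python3 -c "
from h import *
plan([(647,135,82,120)])"
```

```text
time_s: 8.68
ee_pos: [644.0, 137.9, 88.3]
ee_rot: [177.8, -0.7, 119.8]
force: [-0.9, 0.3, -0.3]
gripper_width: 36.2
at [644.  137.9  88.3] [177.8  -0.7 119.8] t 8.675 F [-0.9  0.3 -0.3] w 36.2
1 [[[-0.41, 0.09, 0.63], np.float64(-0.2)]]
```

```bash
python3 -m jog '[[[-0.4,0.1,0.6],0,0.4],[[0,0,0],0,0],[[0,0,0],0,0],[[0,0,0],0,0],[[0,0,0],8,0],[[0,0,0],8,0],[[0,0,0],8,0],[[0,0,0],8,0],[[0,0,0],8,0],[[0,0,0],8,0]]' 15
python3 -c "
from h import *
s=telemetry.state();print(s['torque'],s['qpos'])"
```

```text
time_s: 9.93
ee_pos: [649.8, 135.8, 85.4]
ee_rot: [178.7, -2.4, 70.3]
force: [0.2, -1.3, -0.2]
gripper_width: 14.9
[-0.33441868  0.04542089  0.08543606] [10.14337457 31.64433167 90.37322613  1.70152873 55.66889328 28.96228512]
```

```bash
python3 -m jog '[[[0,0,0],8,0],[[0,0,0],8,0],[[0,0,0],8,0],[[0,0,0],8,0],[[0,0,0],8,0],[[0,0,0],8,0],[[0,0,0],8,0],[[0,0,0],6,0],[[0,0,0],6,0]]' 20
python3 -c "
from h import *
s=telemetry.state();print(s['torque'],s['qpos'])"
```

```text
time_s: 11.05
ee_pos: [654.2, 132.6, 86.9]
ee_rot: [-178.7, -2.7, 0.6]
force: [2.1, 0.6, -3.1]
gripper_width: 18.7
[-0.15727564 -0.18911584  0.76981988] [10.05880584 31.60198297 90.20349195  1.05714817 55.29005235 98.89468795]
```

```bash
python3 -m jog '[[[0,0,0],0,0.4],[[0,0,0],0,0.4],[[0,0,-4],0,0.4],[[0,0,-5],0,0.4]]' 15
python3 - <<'E'
from h import *
plan([(626,-68,130,96.4)])
E
```

```text
time_s: 11.55
ee_pos: [648.4, 130.9, 174.6]
ee_rot: [-178.6, -2.3, 0.8]
force: [0.9, 0.1, -0.2]
gripper_width: 36.4
at [648.4 130.9 174.6] [-178.6   -2.3    0.8] t 11.55 F [ 0.9  0.1 -0.2] w 36.4
10 [[[-0.27, 2.0, 0.39], np.float64(-9.6)], [[-0.6, 1.92, 0.39], np.float64(-9.6)], [[-0.91, 1.8, 0.39], np.float64(-9.6)], [[-1.19, 1.62, 0.39], np.float64(-9.6)], [[-1.45, 1.4, 0.39], np.float64(-9.6)], [[-1.66, 1.14, 0.39], np.float64(-9.6)], [[-1.82, 0.85, 0.39], np.float64(-9.6)], [[-1.94, 0.53, 0.39], np.float64(-9.6)], [[-2.0, 0.21, 0.39], np.float64(-9.6)], [[-2.01, -0.13, 0.39], np.float64(-9.6)]]
```

```bash
python3 -m jog '[[[-0.3,2,0.4],-9.6,0.6],[[-0.6,1.9,0.4],-9.6,0.6],[[-0.9,1.8,0.4],-9.6,0.6],[[-1.2,1.6,0.4],-9.6,0.6],[[-1.45,1.4,0.4],-9.6,0.6],[[-1.7,1.1,0.4],-9.6,0.6],[[-1.8,0.85,0.4],-9.6,0.6],[[-1.9,0.5,0.4],-9.6,0.6],[[-2,0.2,0.4],-9.6,0.6],[[-2,-0.1,0.4],-9.6,0.6]]'
python3 - <<'E'
from h import *
f=grab('top','t3'); g=grab('scene','s3')
r=lambda i,w,h:cv2.resize(i,(w,h),interpolation=cv2.INTER_CUBIC)
a=r(f['color'][160:190,264:304],400,300);b=r(g['color'][175:205,350:390],400,300); c=r(g['color'][120:300,180:420],400,300); d=r(f['color'][140:290,280:480],400,300)
cv2.imwrite('pics/c3.png',np.vstack([np.hstack([a,b]),np.hstack([c,d])])[:,:,::-1])
plan([(626,-68,70,96.4)])
E
```

```text
time_s: 12.8
ee_pos: [636.6, -69.9, 136.5]
ee_rot: [176.3, -1.1, 100.7]
force: [1.4, 0.3, -0.1]
gripper_width: 54.9
at [636.2 -70.9 136.1] [176.4  -1.1 100.2] t 12.9 F [ 0.8  0.4 -0. ] w 54.8
2 [[[0.17, -0.69, 3.27], np.float64(1.9)], [[0.14, -0.69, 3.27], np.float64(1.9)]]
```

View pics/c3.png

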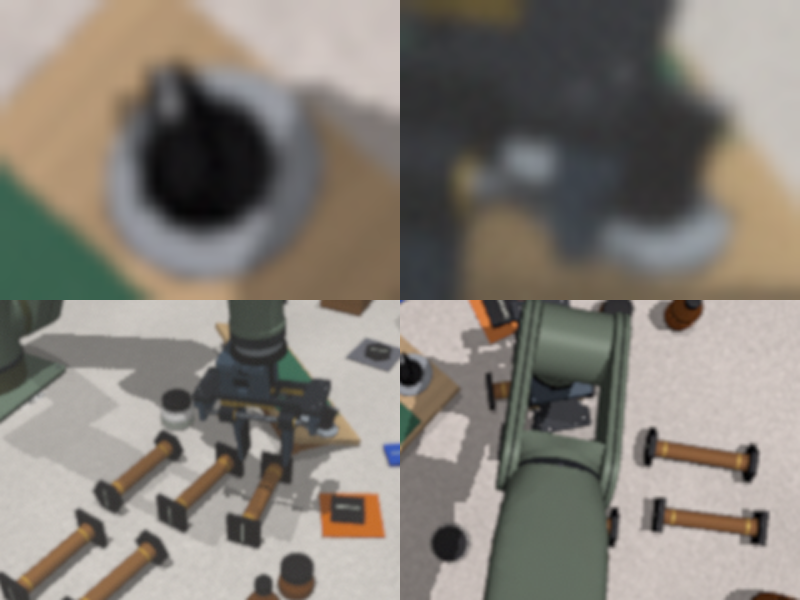

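Both knobs are turned and the gripper is over p1. Descend and grip p1 at mid-length to feel it.

```bash
python3 -m jog '[[[0.2,-0.7,3.3],1.9,0.6],[[0.1,-0.7,3.3],1.9,0.6],[[0,0,0],0,0.6]]'
python3 -c "
from h import *
plan([(626,-68,28,96.4)])"
```

```text
time_s: 13.28
ee_pos: [627.3, -66.3, 69.9]
ee_rot: [176.2, -1.4, 95.8]
force: [-0.1, 0.4, 0.2]
gripper_width: 54.4
at [627.3 -66.3  69.9] [176.2  -1.4  95.8] t 13.275 F [-0.1  0.4  0.2] w 54.4
1 [[[-0.26, -0.42, 4.17], np.float64(-0.6)]]
```

```bash
python3 -m jog '[[[-0.2,-0.3,2.2],-0.5,0.6],[[0,-0.2,1.9],0,0.6],[[0,0,0],0,0.6]]'
python3 -c "
from h import *
plan([(626,-68,28,96.4)]);s=telemetry.state();print(s['torque'])"
python3 -m jog '[[[0,0,0],0,0],[[0,0,0],0,0],[[0,0,0],0,0],[[0,0,0],0,0]]' 40
python3 -c "
from h import *
plan([(626,-68,50,96.4)]);s=telemetry.state();print(s['torque'])"
python3 -m jog '[[[0,0,-1],0,0],[[0,0,-1.3],0,0],[[0,0,0],0,0],[[0,0,0],0,0]]' 40
python3 -c "
from h import *
plan([(626,-68,50,96.4)]);s=telemetry.state();print(s['torque'])"
```

```text
time_s: 13.65
ee_pos: [629.8, -66.1, 33.1]
ee_rot: [175.6, -1.3, 96.2]
force: [0.3, -0.2, 0.7]
gripper_width: 54.9
at [629.8 -66.1  33.1] [175.6  -1.3  96.2] t 13.65 F [ 0.3 -0.2  0.7] w 54.9
1 [[[-0.16, -0.43, 0.48], np.float64(-0.2)]]
[-0.05666412 -0.04152618  0.02353951]
time_s: 14.15
ee_pos: [631.9, -65.9, 37.1]
ee_rot: [175.3, -1.3, 96.2]
force: [0.3, -0.8, -1.9]
gripper_width: 25.1
at [631.9 -65.9  37.1] [175.3  -1.3  96.2] t 14.15 F [ 0.3 -0.8 -1.9] w 25.1
1 [[[-0.11, -0.5, -1.34], np.float64(-0.2)]]
[-0.18320387 -0.05616981  0.03088817]
time_s: 14.65
ee_pos: [629.5, -66.9, 61.2]
ee_rot: [175.4, -1.3, 96.2]
force: [0.5, -0.4, -3.9]
gripper_width: 25.2
at [629.5 -66.9  61.2] [175.4  -1.3  96.2] t 14.65 F [ 0.5 -0.4 -3.9] w 25.2
1 [[[-0.1, -0.45, 1.08], np.float64(-0.2)]]
[-0.24608754 -0.01570192  0.01481022]
```

Δtorque about x is -0.19 N m and the weight is 3.9 N, so the centre of mass is 48 mm towards +y. The +y end is heavy, so I take the -y (light) plate.

```bash
python3 -m jog '[[[0,0,1.4],0,0],[[0,0,1.1],0,0],[[0,0,0],0,0.9],[[0,0,0],0,0.9],[[0,0,0],0,0.9]]' 40
python3 -c "
from h import *
plan([(634,-142,30,96.4)])"
```

```text
time_s: 15.28
ee_pos: [632.1, -65.8, 34.8]
ee_rot: [175.4, -1.3, 96.2]
force: [0.2, -0.5, 0.3]
gripper_width: 52.6
at [632.1 -65.8  34.8] [175.4  -1.3  96.2] t 15.275 F [ 0.2 -0.5  0.3] w 52.6
2 [[[-3.8, -0.33, 0.13], np.float64(-0.1)], [[-3.8, -0.33, 0.13], np.float64(-0.1)]]
```

```bash
python3 -m jog '[[[0,0,0],0,0.9],[[0,0,0],0,0.9],[[-3.8,0,0.2],0,0.9],[[-3.8,0,0.4],0,0.9],[[0,0,0.3],0,0.9]]' 8
python3 -c "
from h import *
plan([(639,-141,30,96.4)])"
```

```text
time_s: 15.9
ee_pos: [642.1, -142.3, 24.4]
ee_rot: [175.2, -1.3, 96.3]
force: [0.5, -0.2, 0.0]
gripper_width: 81.8
at [ 642.1 -142.3   24.4] [175.2  -1.3  96.3] t 15.9 F [ 0.5 -0.2  0. ] w 81.8
1 [[[0.17, -0.25, -0.58], np.float64(-0.1)]]
```

```bash
python3 -m jog '[[[0,0,-0.2],0,0],[[0,0,0],0,0],[[0,0,0],0,0],[[0,0,0],0,0]]' 10
python3 -m jog '[[[0,0,-2],0,0],[[0,0,-3],0,0],[[0,0,-3],0,0],[[0,0,-3],0,0],[[0,0,-3],0,0],[[0,0,-3],0,0],[[0,0,-3],0,0],[[0,0,0],0,0]]' 10
python3 - <<'E'
from h import *
f=grab('scene','s4'); s=telemetry.state(); print(s['torque'],s['force'],s['ee_rot'])
cv2.imwrite('pics/c4.png',cv2.resize(f['color'][60:300,180:420],(500,500))[:,:,::-1])
E
```

```text
time_s: 16.4
ee_pos: [641.7, -140.1, 26.7]
ee_rot: [175.3, -1.3, 96.4]
force: [1.2, -1.6, -0.5]
gripper_width: 54.6
time_s: 17.4
ee_pos: [621.0, -141.7, 224.8]
ee_rot: [176.3, -1.7, 96.7]
force: [0.1, 0.1, -4.1]
gripper_width: 51.8
[-0.0228945   0.03889382 -0.01534733] [-0.31380295  0.09315023 -3.70603706] [176.49299022  -1.79099314  96.69425655]
```

View pics/c4.png

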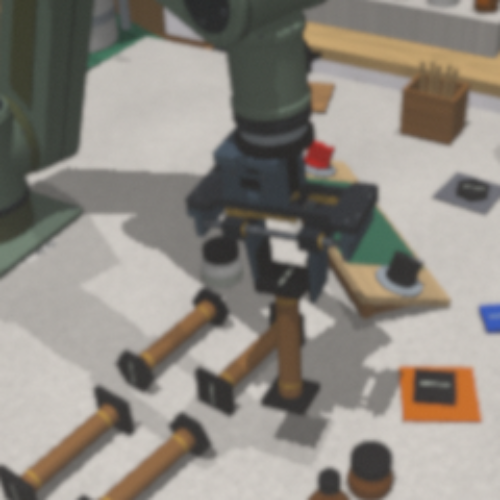

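It hangs upright from the light plate with the heavy end down. Carry it to the board.

```bash
python3 -c "
from h import *
plan([(621,-142,285,96.4),(450,297,280,47.8)])"
```

```text
at [ 619.9 -141.3  222.7] [176.5  -1.8  96.7] t 17.45 F [-0.3  0.1 -3.7] w 52.1
10 [[[0.06, 0.24, -3.11], np.float64(0.1)], [[0.06, 0.24, -3.11], np.float64(0.1)], [[5.69, -1.52, 0.15], np.float64(6.1)], [[5.49, -2.12, 0.15], np.float64(6.1)], [[5.24, -2.69, 0.15], np.float64(6.1)], [[4.92, -3.23, 0.15], np.float64(6.1)], [[4.56, -3.73, 0.15], np.float64(6.1)], [[4.14, -4.19, 0.15], np.float64(6.1)], [[3.67, -4.6, 0.15], np.float64(6.1)], [[3.16, -4.97, 0.15], np.float64(6.1)]]
```

```bash
python3 -m jog '[[[0,0.2,-3.1],0,0],[[0,0.2,-3.1],0,0],[[2.8,-0.7,0.1],3,0],[[2.8,-0.8,0.1],3,0],[[2.8,-1,0.1],3,0],[[2.75,-1.1,0.1],3,0],[[2.7,-1.3,0.1],3,0],[[2.6,-1.4,0.1],3,0],[[2.5,-1.5,0.1],3,0],[[2.4,-1.7,0.1],3,0]]' 20
python3 -c "
from h import *
plan([(450,297,280,47.8)],step=32)"
```

```text
time_s: 18.7
ee_pos: [529.0, 86.9, 257.0]
ee_rot: [-179.7, -2.6, 71.7]
force: [0.6, -0.6, -3.6]
gripper_width: 51.7
at [529.   86.9 257. ] [-179.7   -2.6   71.7] t 18.7 F [ 0.6 -0.6 -3.6] w 51.7
8 [[[2.19, -1.76, -0.18], np.float64(3.0)], [[2.1, -1.88, -0.18], np.float64(3.0)], [[2.0, -1.98, -0.18], np.float64(3.0)], [[1.89, -2.08, -0.18], np.float64(3.0)], [[1.78, -2.18, -0.18], np.float64(3.0)], [[1.67, -2.27, -0.18], np.float64(3.0)], [[1.54, -2.35, -0.18], np.float64(3.0)], [[1.42, -2.43, -0.18], np.float64(3.0)]]
```

```bash
python3 -m jog '[[[2.2,-1.8,-0.5],3,0],[[2.1,-1.9,-0.5],3,0],[[2,-2,-0.5],3,0],[[1.9,-2.1,-0.4],3,0],[[1.8,-2.2,-0.4],3,0],[[1.65,-2.25,-0.3],3,0],[[1.5,-2.3,-0.3],3,0],[[1.2,-2.2,-0.2],2.5,0],[[0,0,0],0,0]]' 20
python3 - <<'E'
from h import *
plan([(450,297,222,47.8)],step=32)
f=grab('scene','s5'); cv2.imwrite('pics/c5.png',cv2.resize(f['color'][20:220,220:440],(660,600))[:,:,::-1]); print(telemetry.state()['torque'])
E
```

```text
time_s: 19.82
ee_pos: [438.5, 300.7, 275.2]
ee_rot: [-177.5, -0.3, 47.6]
force: [0.3, 0.0, -3.6]
gripper_width: 51.8
at [438.5 300.7 275.2] [-177.5   -0.3   47.6] t 19.825 F [ 0.3  0.  -3.6] w 51.8
2 [[[0.24, 0.66, 2.64], np.float64(-0.1)], [[0.24, 0.66, 2.64], np.float64(-0.1)]]
[-0.06875938 -0.15383409  0.03668944]
```

View pics/c5.png

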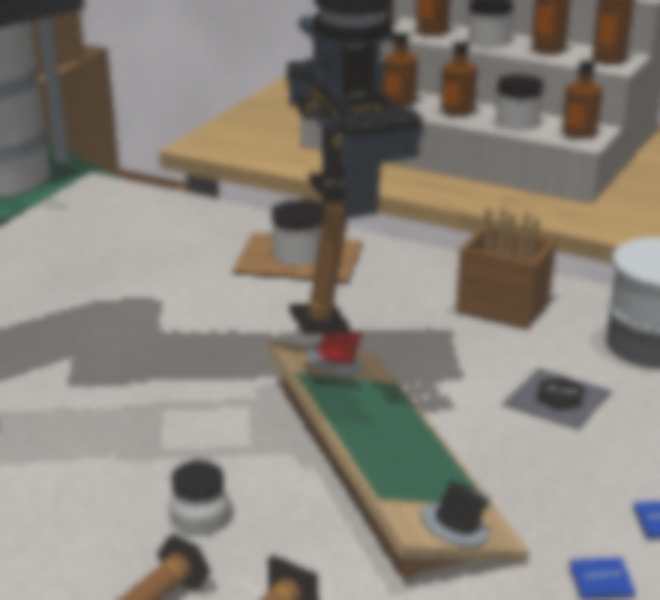

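The post hangs with its foot about 7° uphill (a lean in the helpful direction), over the red end of the board. Adjust and descend.

```bash
python3 -m jog '[[[0.8,0.6,1.8],0,0],[[0.8,0.6,1.8],0,0],[[0.5,0.6,1.6],0,0],[[0,0,0],0,0]]' 15
python3 -c "
from h import *
plan([(462,311,200,47.8)],step=32)"
```

```text
time_s: 20.38
ee_pos: [464.9, 300.7, 216.5]
ee_rot: [-177.6, 0.2, 47.6]
force: [-1.2, 0.4, -3.7]
gripper_width: 52.0
at [464.9 300.7 216.5] [-177.6    0.2   47.6] t 20.375 F [-1.2  0.4 -3.7] w 52.0
1 [[[0.57, -0.84, 1.69], np.float64(-0.2)]]
```

```bash
python3 -m jog '[[[0.3,-0.5,0.5],0,0],[[0.3,-0.4,0.5],0,0],[[0,0,0.3],0,0],[[0,0,0],0,0]]' 12
python3 -c "
from h import *
plan([(462,311,200,47.8)],step=32)"
```

```text
time_s: 20.88
ee_pos: [461.7, 312.4, 204.4]
ee_rot: [-177.6, 0.1, 47.6]
force: [-0.6, 0.7, -2.5]
gripper_width: 51.9
at [461.7 312.4 204.4] [-1.776e+02  1.000e-01  4.760e+01] t 20.875 F [-0.6  0.7 -2.5] w 51.9
1 [[[-0.08, 0.13, 0.44], np.float64(-0.2)]]
```

```bash
python3 -m jog '[[[0.7,0,0.3],0,0],[[0.7,0,0.3],0,0],[[0.7,0,0.4],0,0],[[0.6,0,0.4],0,0]]' 8
python3 -c "
from h import *
plan([(482,332,186,47.8)],step=32)"
```

```text
time_s: 21.38
ee_pos: [481.2, 334.4, 190.4]
ee_rot: [-177.6, -0.0, 47.6]
force: [-0.3, -0.1, -3.0]
gripper_width: 51.9
at [481.2 334.4 190.4] [-177.6   -0.    47.6] t 21.375 F [-0.3 -0.1 -3. ] w 51.9
1 [[[-0.12, 0.24, 0.43], np.float64(-0.2)]]
```

```bash
python3 -m jog '[[[0,0,0.5],0,0],[[0,0,0.4],0,0]]' 8
python3 -m jog '[[[0,0,0.4],0,0],[[0,0,0.3],0,0]]' 8
python3 - <<'E'
from h import *
plan([(482,332,186,47.8)],step=32)
f=grab('scene','s6'); g=grab('top','t6')
cv2.imwrite('pics/c6.png',np.hstack([cv2.resize(f['color'][60:200,260:400],(500,500)),cv2.resize(g['color'][200:300,170:230],(300,500))])[:,:,::-1])
E
```

```text
time_s: 21.62
ee_pos: [485.1, 339.5, 185.9]
ee_rot: [-177.7, -0.9, 47.5]
force: [0.5, 3.1, 6.0]
gripper_width: 51.9
time_s: 21.88
ee_pos: [488.2, 343.4, 183.4]
ee_rot: [-177.7, -1.7, 47.5]
force: [0.7, 1.7, 3.8]
gripper_width: 51.6
at [488.2 343.4 183.4] [-177.7   -1.7   47.5] t 21.875 F [0.7 1.7 3.8] w 51.6
1 [[[-1.26, 0.3, -0.31], np.float64(-0.3)]]
```

View pics/c6.png

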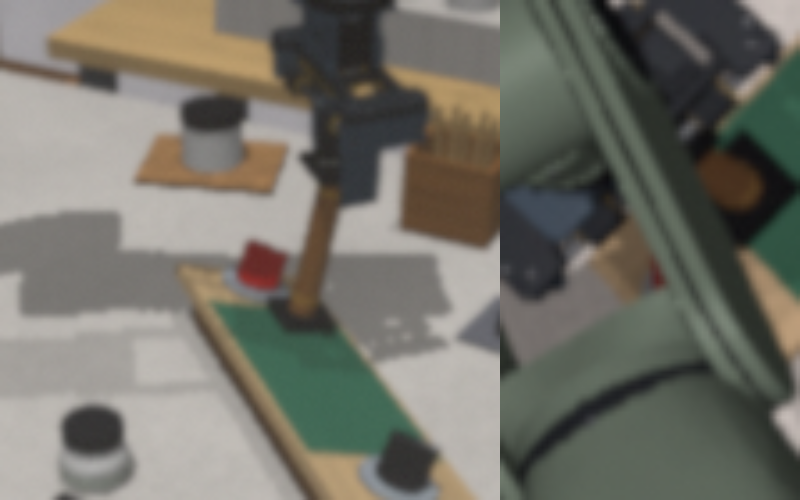

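```bash
cat >> h.py <<'E'
C=np.array([515.7,235.8,37]);dx=np.array([.741,-.672,0]);dn=np.array([.211,.233,.949]);dy=np.cross(dn,dx)
def todeck(P): P=np.array(P)-C; return np.array([P@dx,P@dy,P@dn]).round(1)
E
python3 - <<'E'
from h import *
g=load('t6')
for u,v in[(217,237),(229,237),(219,248)]: print(todeck(onz(g,u,v,45)))
E
python3 -m jog '[[[0,0,0],0,0.75],[[0,0,0],0,0.75],[[0,0,0],0,0.75],[[0,0,-1],0,0.75],[[0,0,-2],0,0.75],[[0,0,-3],0,0.75],[[0,0,-3],0,0.75]]' 8
python3 - <<'E'
from h import *
plan([(531,-86,200,96)])
f=grab('scene','s7')
cv2.imwrite('pics/c7.png',cv2.resize(f['color'][60:200,260:400],(500,500))[:,:,::-1])
E
```

```text
[-100.    22.4   15.9]
[-76.   -2.3   7.7]
[-119.4   -2.9    7.5]
time_s: 22.85
ee_pos: [487.4, 337.0, 273.2]
ee_rot: [-177.6, -1.1, 47.5]
force: [-0.4, 0.3, 0.1]
gripper_width: 68.3
at [487.4 337.  273.2] [-177.6   -1.1   47.5] t 22.85 F [-0.4  0.3  0.1] w 68.3
8 [[[-3.55, 4.0, 0.68], np.float64(-6.1)], [[-3.95, 3.61, 0.68], np.float64(-6.1)], [[-4.31, 3.17, 0.68], np.float64(-6.1)], [[-4.62, 2.7, 0.68], np.float64(-6.1)], [[-4.88, 2.19, 0.68], np.float64(-6.1)], [[-5.08, 1.67, 0.68], np.float64(-6.1)], [[-5.23, 1.12, 0.68], np.float64(-6.1)], [[-5.32, 0.56, 0.68], np.float64(-6.1)]]
```

View pics/c7.png

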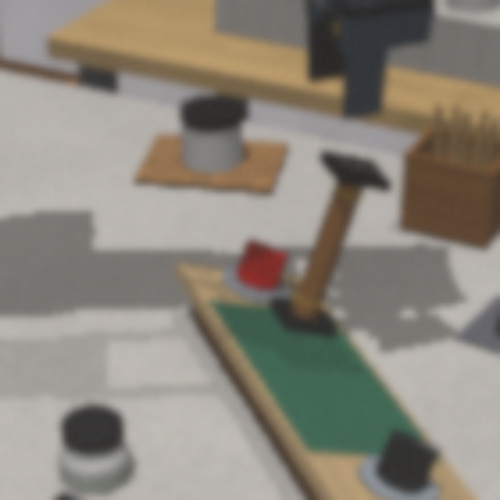

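The first post stands square on the felt. Next p2.

```bash
python3 -m jog '[[[-3.5,4,0.3],-6.1,0.6],[[-3.9,3.6,0.3],-6.1,0.6],[[-4.3,3.2,0.6],-6.1,0.6],[[-4.6,2.7,0.6],-6.1,0.6],[[-4.9,2.2,0.7],-6.1,0.6],[[-5.1,1.7,0.7],-6.1,0.6],[[-5.2,1.1,0.8],-6.1,0.6],[[-5.3,0.6,0.8],-6.1,0.6]]'
python3 - <<'E'
from h import *
f=grab('top','t8'); g=grab('scene','s8')
plan([(531,-86,80,96)])
b=load('scene0'); 
# has p2 / others moved? compare with first pictures around posts in scene view
for n,f0,f1 in(('scene',load('scene0'),g),('top',load('top0'),f)):
    hs=cv2.cvtColor(f1['color'],cv2.COLOR_RGB2HSV); h0=cv2.cvtColor(f0['color'],cv2.COLOR_RGB2HSV)
    for nm,P in(('p1',(626,-68,26)),('p2',(531,-86,26)),('p3',(423,-103,26)),('p4',(522,-310,26)),('p5',(423,-322,26))):
        u,v=proj(f0,P).astype(int); r=[]
        for h in(h0,hs):
            m=cv2.inRange(h,(5,80,50),(20,255,255))[v-22:v+22,u-30:u+30]; y,x=np.nonzero(m); r.append((len(x),(x.mean()+u-30).round(1) if len(x) else 0,(y.mean()+v-22).round(1) if len(x) else 0))
        print(n,nm,r)
m=np.hstack([cv2.resize(f['color'][150:300,180:330],(400,400)),cv2.resize(g['color'][150:310,160:320],(400,400))]);cv2.imwrite('pics/c8.png',m[:,:,::-1])
E
```

```text
time_s: 23.9
ee_pos: [545.4, -92.8, 212.0]
ee_rot: [179.5, -2.7, 98.4]
force: [0.2, -0.3, -0.3]
gripper_width: 54.6
at [545.3 -95.6 210.8] [179.6  -2.6  98. ] t 24.0 F [-0.1 -0.1  0.5] w 54.6
3 [[[0.18, -0.45, 4.37], np.float64(0.7)], [[0.18, -0.46, 4.37], np.float64(0.7)], [[0.17, -0.46, 4.37], np.float64(0.7)]]
scene p1 [(487, np.float64(330.0), np.float64(230.4)), (144, np.float64(311.2), np.float64(221.6))]
scene p2 [(480, np.float64(296.9), np.float64(225.0)), (460, np.float64(295.9), np.float64(224.4))]
scene p3 [(385, np.float64(267.9), np.float64(221.4)), (385, np.float64(267.9), np.float64(221.4))]
scene p4 [(659, np.float64(245.4), np.float64(283.3)), (661, np.float64(245.4), np.float64(283.2))]
scene p5 [(535, np.float64(215.2), np.float64(275.1)), (532, np.float64(215.3), np.float64(275.0))]
top p1 [(368, np.float64(349.5), np.float64(181.9)), (7, np.float64(325.9), np.float64(160.3))]
top p2 [(361, np.float64(355.8), np.float64(214.1)), (118, np.float64(340.0), np.float64(212.2))]
top p3 [(365, np.float64(361.5), np.float64(250.3)), (67, np.float64(363.1), np.float64(248.7))]
top p4 [(363, np.float64(431.2), np.float64(217.5)), (325, np.float64(433.8), np.float64(217.9))]
top p5 [(366, np.float64(435.4), np.float64(250.6)), (366, np.float64(435.5), np.float64(250.6))]
```

View pics/c8.png

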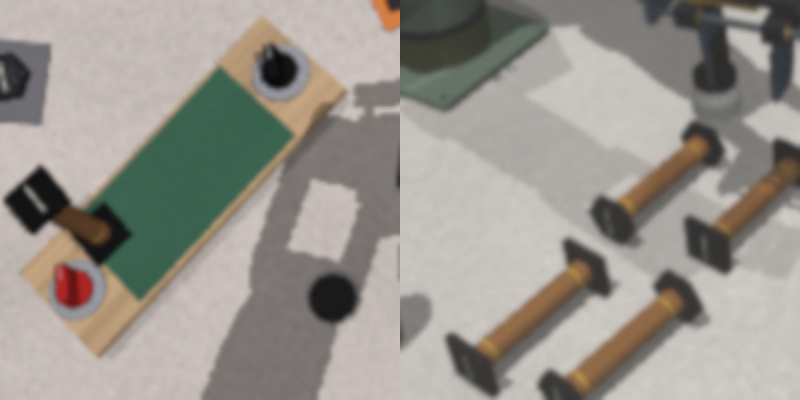

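```bash
cat >> h.py <<'E'
def ondeck(f,u,v,n):
    c,d=ray(f,u,v); k=((C-c)@dn+n)/(d@dn); return todeck(c+k*d)
E
python3 - <<'E'
from h import *
g=load('t8')
for u,v,n in[(229.1,237,10),(220.5,248.3,10),(218.6,226.9,10),(193.9,225,160)]: print(ondeck(g,u,v,n))
E
python3 -m jog '[[[0.2,-0.5,4.4],0.7,0.6],[[0.2,-0.5,4.4],0.7,0.6],[[0.1,-0.4,2.2],0.7,0.6],[[0,0,0],0,0.6]]'
python3 -c "
from h import *
plan([(531,-86,32,96.6)])"
```

```text
[-75.5  -3.8  10. ]
[-116.4   -8.4   10. ]
[-76.7  44.8  10. ]
[-100.3   21.4  160. ]
time_s: 24.5
ee_pos: [531.4, -87.2, 99.8]
ee_rot: [179.5, -2.6, 95.5]
force: [-0.2, 0.5, 0.6]
gripper_width: 54.9
at [531.4 -87.2  99.8] [179.5  -2.6  95.5] t 24.5 F [-0.2  0.5  0.6] w 54.9
2 [[[-0.09, -0.04, 3.39], np.float64(-0.5)], [[-0.09, -0.04, 3.39], np.float64(-0.5)]]
```

```bash
python3 -m jog '[[[-0.1,0,2],6,0.6],[[0,0,2],6,0.6],[[0,0,2],0,0.6],[[0,0,0.8],0,0.6]]'
python3 -c "
from h import *
plan([(531,-86,30,83.4)]);print(telemetry.state()['torque'])"
```

```text
time_s: 25.0
ee_pos: [537.8, -84.7, 36.6]
ee_rot: [179.4, -2.6, 83.2]
force: [0.3, 0.6, 0.2]
gripper_width: 54.9
at [537.8 -84.7  36.6] [179.4  -2.6  83.2] t 25.0 F [0.3 0.6 0.2] w 54.9
1 [[[-0.24, -0.67, 0.64], np.float64(-0.2)]]
[-0.05771987 -0.05701299  0.02110667]
```

```bash
python3 -m jog '[[[-0.2,-0.6,0.7],0,0.6],[[0,0,0],0,0],[[0,0,0],0,0],[[0,0,0],0,0],[[0,0,0],0,0],[[0,0,-1],0,0],[[0,0,-1.3],0,0],[[0,0,0],0,0],[[0,0,0],0,0]]' 40
python3 -c "
from h import *
plan([(531,-86,30,83.4)]);print(telemetry.state()['torque'])"
```

```text
time_s: 26.12
ee_pos: [532.7, -86.9, 56.6]
ee_rot: [179.1, -2.6, 83.2]
force: [0.4, -0.3, -2.3]
gripper_width: 25.1
at [532.7 -86.9  56.6] [179.1  -2.6  83.2] t 26.125 F [ 0.4 -0.3 -2.3] w 25.1
1 [[[-0.05, -0.22, 2.66], np.float64(-0.2)]]
[ 0.03991682 -0.08469521  0.0053973 ]
```

The centre of mass is towards -y, so the light end is +y.

```bash
python3 -m jog '[[[0,0,1.4],0,0],[[0,0,1.1],0,0],[[0,0,0],0,0.9],[[0,0,0],0,0.9],[[0,0,0],0,0.9],[[0,0,0],0,0.9],[[0,0,0],0,0.9]]' 40
python3 -m jog '[[[3.8,0,0.2],0,0.9],[[3.7,0,0.3],0,0.9],[[0,0,0.2],0,0.9]]' 10
python3 -c "
from h import *
plan([(540,-11,26,83.4)])"
```

```text
time_s: 27.0
ee_pos: [533.0, -85.7, 28.8]
ee_rot: [179.2, -2.6, 83.2]
force: [-0.8, -0.2, 0.2]
gripper_width: 72.5
time_s: 27.38
ee_pos: [543.0, -9.9, 25.5]
ee_rot: [179.0, -2.6, 83.1]
force: [0.0, -0.5, 0.8]
gripper_width: 81.9
at [543.   -9.9  25.5] [179.   -2.6  83.1] t 27.375 F [ 0.  -0.5  0.8] w 81.9
1 [[[-0.14, -0.29, -0.06], np.float64(-0.3)]]
```

```bash
python3 -m jog '[[[0,-0.2,0],0,0],[[0,0,0],0,0],[[0,0,0],0,0],[[0,0,0],0,0]]' 10
python3 -m jog '[[[0,0,-2],0,0],[[0,0,-3],0,0],[[0,0,-3],0,0],[[0,0,-3],0,0],[[0,0,-3],0,0],[[0,0,-3],0,0],[[0,0,-3],0,0],[[0,0,0],0,0]]' 10
python3 - <<'E'
from h import *
print(telemetry.state()['torque'])
P=C-20*dy
for a in(0,7):
    E=P-26*dy; A=np.radians(a); h=np.array([.672,.741,0]); print(a,(E+h*(26*np.cos(A)+155*np.sin(A))+np.array([0,0,155*np.cos(A)-26*np.sin(A)])).round(1))
print('final',P+155*dn)
plan([(505,222,280,47.8)],step=32)
E
```

```text
time_s: 27.88
ee_pos: [540.7, -11.8, 25.6]
ee_rot: [179.0, -2.6, 83.0]
force: [-0.4, 0.7, -0.7]
gripper_width: 52.7
time_s: 28.88
ee_pos: [533.2, -23.0, 227.3]
ee_rot: [179.6, -2.5, 82.7]
force: [0.1, 0.2, -2.6]
gripper_width: 52.1
[ 0.03049798 -0.13899007 -0.00866318]
0 [503.8 222.7 206.5]
7 [516.4 236.6 202.1]
final [535.65044 257.85082 190.3839 ]
at [533.2 -23.  227.3] [179.6  -2.5  82.7] t 28.875 F [ 0.1  0.2 -2.6] w 52.1
8 [[[3.02, -0.74, -0.53], np.float64(4.4)], [[2.95, -0.96, -0.53], np.float64(4.4)], [[2.87, -1.19, -0.53], np.float64(4.4)], [[2.77, -1.4, -0.53], np.float64(4.4)], [[2.66, -1.61, -0.53], np.float64(4.4)], [[2.53, -1.81, -0.53], np.float64(4.4)], [[2.39, -1.99, -0.53], np.float64(4.4)], [[2.23, -2.17, -0.53], np.float64(4.4)]]
```

```bash
python3 -m jog '[[[3,-0.7,-0.7],4.4,0],[[2.9,-0.95,-0.7],4.4,0],[[2.85,-1.2,-0.7],4.4,0],[[2.75,-1.4,-0.7],4.4,0],[[2.6,-1.6,-0.6],4.4,0],[[2.5,-1.8,-0.6],4.4,0],[[2.4,-2,-0.6],4.4,0],[[2,-1.8,-0.6],4.4,0],[[0,0,0],0,0]]' 20
python3 - <<'E'
from h import *
plan([(514,234,212,47.8)],step=32)
f=grab('scene','s9'); cv2.imwrite('pics/c9.png',cv2.resize(f['color'][40:220,240:440],(600,540))[:,:,::-1]); print(telemetry.state()['torque'])
E
```

```text
time_s: 30.0
ee_pos: [501.9, 220.1, 270.7]
ee_rot: [-177.8, -0.7, 46.1]
force: [0.0, -0.0, -2.7]
gripper_width: 51.8
at [501.9 220.1 270.7] [-177.8   -0.7   46.1] t 30.0 F [ 0.  -0.  -2.7] w 51.8
2 [[[0.88, 0.07, 2.95], np.float64(-0.9)], [[0.88, 0.08, 2.95], np.float64(-0.9)]]
[-0.10975357 -0.02902829 -0.00887123]
```

View pics/c9.png

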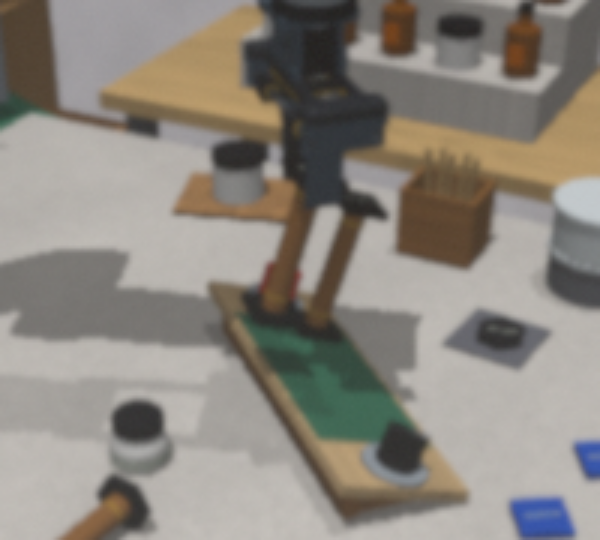

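The post hangs at about 15°, nearly parallel to the standing one. Go to just above the final position, then straight down.

```bash
python3 -m jog '[[[1.3,0,1.4],-0.9,0],[[1.3,0,1.4],-0.9,0],[[1.2,0,1.4],0,0],[[1,0,1.2],0,0],[[0,0,0],0,0]]' 15
python3 -c "
from h import *
plan([(535,257,195,47.8)],step=32)"
```

```text
time_s: 30.68
ee_pos: [534.8, 255.8, 208.5]
ee_rot: [-177.7, -0.3, 47.9]
force: [0.0, 0.3, -1.6]
gripper_width: 52.0
at [534.8 255.8 208.5] [-177.7   -0.3   47.9] t 30.675 F [ 0.   0.3 -1.6] w 52.0
1 [[[0.1, -0.01, 1.36], np.float64(0.1)]]
```

```bash
python3 -m jog '[[[0,0,0.5],0,0],[[0,0,0.4],0,0]]' 10
python3 -m jog '[[[0,0,0.4],0,0],[[0,0,0.3],0,0]]' 8
python3 -m jog '[[[0,0,0.3],0,0],[[0,0,0.2],0,0]]' 8
```

```text
time_s: 30.92
ee_pos: [534.8, 256.0, 199.8]
ee_rot: [-177.7, -0.4, 47.9]
force: [0.4, 0.1, -1.5]
gripper_width: 52.0
time_s: 31.18
ee_pos: [534.9, 256.4, 193.6]
ee_rot: [-177.8, -0.5, 47.8]
force: [0.0, 2.0, 4.8]
gripper_width: 52.0
time_s: 31.42
ee_pos: [536.8, 258.7, 192.0]
ee_rot: [-177.8, -1.0, 47.8]
force: [0.2, 1.4, 2.7]
gripper_width: 51.8
```

```bash
python3 -m jog '[[[0,0,0],0,0.75],[[0,0,0],0,0.75],[[0,0,0],0,0.75],[[0,0,-1],0,0.75],[[0,0,-2],0,0.75],[[0,0,-3],0,0.75],[[0,0,-3],0,0.75],[[0,0,0],0,0.6]]' 8
python3 - <<'E'
from h import *
plan([(423,-322,200,84)])
E
```

```text
time_s: 32.42
ee_pos: [538.0, 253.9, 285.8]
ee_rot: [-177.9, -0.9, 47.8]
force: [-0.4, 0.6, -0.5]
gripper_width: 61.0
at [538.  253.9 285.8] [-177.9   -0.9   47.8] t 32.425 F [-0.4  0.6 -0.5] w 61.0
10 [[[-5.05, 3.04, 0.67], np.float64(-3.6)], [[-5.23, 2.72, 0.67], np.float64(-3.6)], [[-5.4, 2.38, 0.67], np.float64(-3.6)], [[-5.53, 2.04, 0.67], np.float64(-3.6)], [[-5.65, 1.68, 0.67], np.float64(-3.6)], [[-5.75, 1.32, 0.67], np.float64(-3.6)], [[-5.82, 0.96, 0.67], np.float64(-3.6)], [[-5.87, 0.59, 0.67], np.float64(-3.6)], [[-5.89, 0.22, 0.67], np.float64(-3.6)], [[-5.9, -0.16, 0.67], np.float64(-3.6)]]
```

```bash
python3 -m jog '[[[-5,3,0.3],-3.6,0.6],[[-5.2,2.7,0.3],-3.6,0.6],[[-5.4,2.4,0.3],-3.6,0.6],[[-5.5,2,0.3],-3.6,0.6],[[-5.65,1.7,0.2],-3.6,0.6],[[-5.7,1.3,0.2],-3.6,0.6],[[-5.8,1,0.2],-3.6,0.6],[[-5.9,0.6,0.2],-3.6,0.6],[[-5.9,0.2,0.2],-3.6,0.6],[[-5,0,0],-3.6,0.6]]'
python3 - <<'E'
from h import *
f=grab('top','t10'); g=grab('scene','s10')
plan([(423,-322,100,84)])
t=load('top0'); s=load('scene0')
# tall bottle: base in scene view lower middle px (147,290), top view base ~ (462,297)
print('bottle base scene',onz(s,147,292,0).round(),'cap top view',onz(t,483,304,200).round(), 'scene cap',onz(s,126,228,200).round())
m=np.hstack([cv2.resize(f['color'][150:300,180:330],(400,400)),cv2.resize(g['color'][150:350,60:260],(400,400))]);cv2.imwrite('pics/c10.png',m[:,:,::-1])
E
```

```text
time_s: 33.67
ee_pos: [425.9, -327.7, 235.0]
ee_rot: [-178.3, -2.1, 85.4]
force: [0.8, -0.1, -0.8]
gripper_width: 54.8
at [ 425.8 -329.9  234.5] [-178.2   -2.    85.1] t 33.775 F [-0.5  1.2 -0. ] w 54.7
3 [[[0.1, 0.02, 4.49], np.float64(0.4)], [[0.1, 0.02, 4.49], np.float64(0.4)], [[0.1, 0.02, 4.49], np.float64(0.4)]]
bottle base scene [ 303. -423.    0.] cap top view [ 289. -405.  200.] scene cap [ 306. -413.  200.]
```

View pics/c10.png

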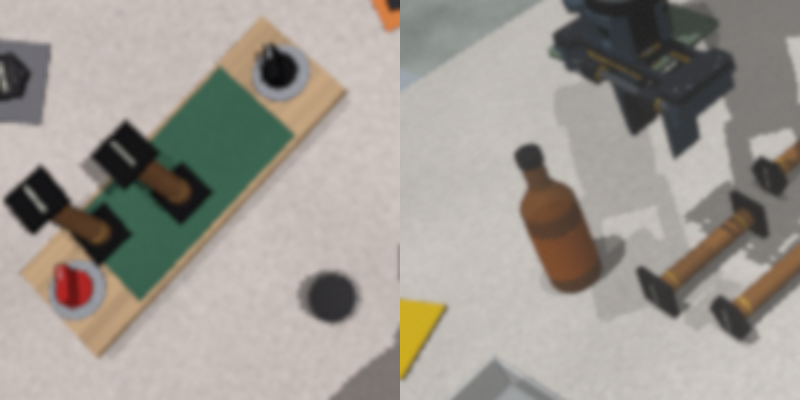

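Both posts stand and p5 has not moved. The tall bottle is near p5's -y end, so I grip mid first to feel it.

```bash
python3 -m jog '[[[0.3,0,4.5],0.4,0.6],[[0.3,0,4.5],0.4,0.6],[[0.2,0,4.5],0.4,0.6],[[0,0,3],0,0.6],[[0,0,0],0,0.6]]'
python3 -c "
from h import *
plan([(424,-322,30,84)]);print(telemetry.state()['torque'])"
```

```text
time_s: 34.4
ee_pos: [420.5, -311.6, 63.5]
ee_rot: [-178.0, -2.2, 83.6]
force: [-0.6, 0.3, -0.2]
gripper_width: 54.7
at [ 420.5 -311.6   63.5] [-178.    -2.2   83.6] t 34.4 F [-0.6  0.3 -0.2] w 54.7
1 [[[-1.12, 0.58, 3.29], np.float64(-0.4)]]
[-0.04934777 -0.09697646 -0.04527548]
```

```bash
python3 -m jog '[[[-0.8,0.4,0.5],0,0.6],[[-0.2,0.1,1.6],0,0.6],[[0,0,1.5],0,0.6],[[0,0,0],0,0],[[0,0,0],0,0],[[0,0,0],0,0],[[0,0,0],0,0]]' 40
python3 -c "
from h import *
plan([(424,-322,30,84)]);print(telemetry.state()['torque'])"
python3 -m jog '[[[0,0,-1.3],0,0],[[0,0,-1.3],0,0],[[0,0,-1],0,0],[[0,0,0],0,0],[[0,0,0],0,0]]' 40
python3 -c "
from h import *
plan([(424,-322,30,84)]);print(telemetry.state()['torque'])"
```

```text
time_s: 35.28
ee_pos: [425.8, -322.3, 28.0]
ee_rot: [-178.3, -2.0, 83.7]
force: [0.3, -0.8, -0.6]
gripper_width: 25.5
at [ 425.8 -322.3   28. ] [-178.3   -2.    83.7] t 35.275 F [ 0.3 -0.8 -0.6] w 25.5
1 [[[0.02, -0.19, -0.2], np.float64(-0.3)]]
[-0.07290615 -0.13243915  0.00882508]
time_s: 35.9
ee_pos: [426.8, -323.9, 67.2]
ee_rot: [-178.4, -1.9, 83.7]
force: [0.5, 0.3, -3.5]
gripper_width: 25.3
at [ 426.8 -323.9   67.2] [-178.4   -1.9   83.7] t 35.9 F [ 0.5  0.3 -3.5] w 25.3
1 [[[0.04, -0.19, 3.73], np.float64(-0.3)]]
[-0.19620289 -0.05626366  0.00604551]
```

Heavy end +y, light end -y beside the bottle. Carry the post to the empty area first.

```bash
python3 -m jog '[[[0,0,-4],0,0],[[0,0,-3],0,0],[[4.8,-2.4,0],0,0],[[4.8,-2.4,0],0,0],[[4.8,-2.4,0],0,0],[[4.6,-2.3,0],0,0],[[3,-1.6,0],0,0],[[0,0,0],0,0]]' 40
python3 -c "
from h import *
plan([(570,-90,29,84)],step=30);print(telemetry.state()['torque'])"
```

```text
time_s: 36.9
ee_pos: [337.7, -89.1, 147.1]
ee_rot: [-178.1, -2.1, 83.6]
force: [0.2, 0.4, -2.4]
gripper_width: 25.1
at [337.7 -89.1 147.1] [-178.1   -2.1   83.6] t 36.9 F [ 0.2  0.4 -2.4] w 25.1
9 [[[0.23, 2.61, 1.24], np.float64(-0.0)], [[0.23, 2.61, 1.24], np.float64(-0.0)], [[0.23, 2.61, 1.24], np.float64(-0.0)], [[0.23, 2.61, 1.24], np.float64(-0.0)], [[0.22, 2.61, 1.24], np.float64(-0.0)], [[0.22, 2.61, 1.24], np.float64(-0.0)], [[0.22, 2.61, 1.24], np.float64(-0.0)], [[0.22, 2.61, 1.24], np.float64(-0.0)], [[0.21, 2.61, 1.24], np.float64(-0.0)]]
[-0.2632547  -0.15595156 -0.00395401]
```

```bash
python3 -m jog '[[[0.2,4,0],0,0],[[0.4,4.6,0],0,0],[[0.4,4.6,0],0,0],[[0.4,4.6,0],0,0],[[0.3,4,1],0,0],[[0,1.2,2],0,0],[[0,0,2],0,0],[[0,0,0],0,0]]' 40
python3 -c "
from h import *
plan([(570,-90,29,84)],step=30);print(telemetry.state()['torque'])"
```

```text
time_s: 37.9
ee_pos: [577.1, -102.9, 83.9]
ee_rot: [-178.1, -1.8, 83.4]
force: [-0.1, -0.7, -2.2]
gripper_width: 25.5
at [ 577.1 -102.9   83.9] [-178.1   -1.8   83.4] t 37.9 F [-0.1 -0.7 -2.2] w 25.5
2 [[[0.51, -0.34, 2.77], np.float64(-0.3)], [[0.51, -0.33, 2.77], np.float64(-0.3)]]
[-0.17821743 -0.11593146 -0.00792505]
```

```bash
python3 -m jog '[[[0,0,2.5],0,0],[[0,0,1.5],0,0],[[0,0,0.8],0,0],[[0,0,0.4],0,0]]' 40
python3 - <<'E'
from h import *
plan([(570,-90,29,84)],step=30)
g=grab('scene','s11'); cv2.imwrite('pics/c11.png',cv2.resize(g['color'][170:310,240:400],(640,560))[:,:,::-1])
E
```

```text
time_s: 38.4
ee_pos: [578.4, -103.3, 32.7]
ee_rot: [-178.4, -1.8, 83.3]
force: [0.6, -0.7, -2.4]
gripper_width: 25.3
at [ 578.4 -103.3   32.7] [-178.4   -1.8   83.3] t 38.4 F [ 0.6 -0.7 -2.4] w 25.3
1 [[[1.21, -0.98, 0.44], np.float64(-0.7)]]
```

View pics/c11.png

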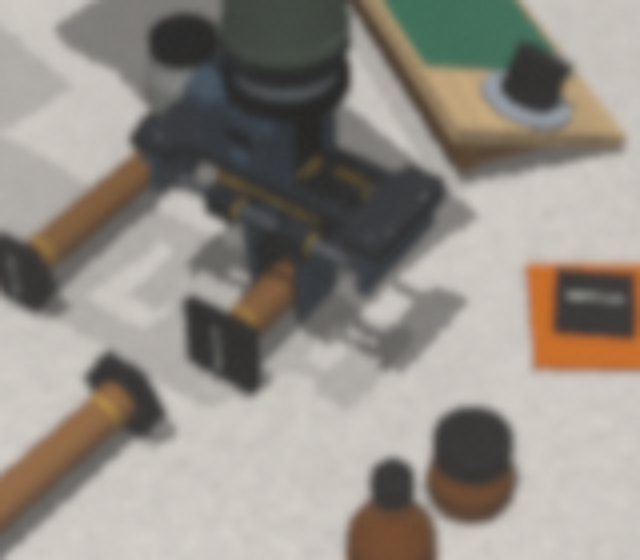

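```bash
python3 -m jog '[[[0,0,0.4],0,0],[[0,0,0.2],0,0],[[0,0,0],0,0.9],[[0,0,0],0,0.9],[[0,0,0],0,0.9],[[0,0,0],0,0.9],[[0,0,0],0,0.9]]' 40
python3 -c "
from h import *
plan([(570,-178,29,84)],step=60)"
python3 -m jog '[[[-3.8,0,0],0,0.9],[[-3.7,0,0.1],0,0.9],[[0,0,0],0,0.9]]' 10
python3 -c "
from h import *
plan([(569,-178,26,84)],step=60)"
```

```text
time_s: 39.33
ee_pos: [580.5, -103.3, 29.3]
ee_rot: [-178.8, -1.8, 83.3]
force: [0.0, 0.6, -0.7]
gripper_width: 72.1
at [ 580.5 -103.3   29.3] [-178.8   -1.8   83.3] t 39.325 F [ 0.   0.6 -0.7] w 72.1
2 [[[-3.77, -0.09, -0.1], np.float64(-0.3)], [[-3.77, -0.11, -0.1], np.float64(-0.3)]]
time_s: 39.7
ee_pos: [572.1, -178.9, 25.9]
ee_rot: [-178.8, -1.8, 83.4]
force: [0.5, -0.4, 0.2]
gripper_width: 82.0
at [ 572.1 -178.9   25.9] [-178.8   -1.8   83.4] t 39.7 F [ 0.5 -0.4  0.2] w 82.0
1 [[[0.06, -0.32, -0.0], np.float64(-0.6)]]
```

```bash
python3 -m jog '[[[0,0,0],0,0],[[0,0,0],0,0],[[0,0,0],0,0],[[0,0,0],0,0]]' 10
python3 -m jog '[[[0,0,-2],0,0],[[0,0,-3],0,0],[[0,0,-3],0,0],[[0,0,-3],0,0],[[0,0,-3],0,0],[[0,0,-3],0,0],[[0,0,-3],0,0],[[0,0,-2],0,0],[[0,0,0],0,0]]' 10
python3 - <<'E'
from h import *
print(telemetry.state()['torque'])
plan([(575,160,275,47.8)],step=32)
E
```

```text
time_s: 40.2
ee_pos: [572.1, -176.8, 25.9]
ee_rot: [-178.8, -1.8, 83.6]
force: [0.9, -1.0, -0.4]
gripper_width: 52.6
time_s: 41.32
ee_pos: [574.2, -179.9, 246.7]
ee_rot: [-178.1, -2.0, 83.8]
force: [0.8, 0.6, -3.6]
gripper_width: 52.2
[-0.04513795 -0.17598294  0.0086519 ]
at [ 574.2 -179.9  246.7] [-178.1   -2.    83.8] t 41.325 F [ 0.8  0.6 -3.6] w 52.2
11 [[[3.08, -0.33, -0.14], np.float64(3.3)], [[3.06, -0.51, -0.14], np.float64(3.3)], [[3.02, -0.68, -0.14], np.float64(3.3)], [[2.98, -0.85, -0.14], np.float64(3.3)], [[2.92, -1.02, -0.14], np.float64(3.3)], [[2.86, -1.19, -0.14], np.float64(3.3)], [[2.79, -1.35, -0.14], np.float64(3.3)], [[2.71, -1.5, -0.14], np.float64(3.3)], [[2.62, -1.66, -0.14], np.float64(3.3)], [[2.52, -1.8, -0.14], np.float64(3.3)], [[2.41, -1.94, -0.14], np.float64(3.3)]]
```

```bash
python3 -m jog '[[[3.1,-0.3,-0.4],3.3,0],[[3.1,-0.5,-0.4],3.3,0],[[3,-0.7,-0.4],3.3,0],[[3,-0.85,-0.4],3.3,0],[[2.9,-1,-0.4],3.3,0],[[2.9,-1.2,-0.4],3.3,0],[[2.8,-1.35,-0.4],3.3,0],[[2.7,-1.5,-0.4],3.3,0],[[2.4,-1.5,-0.4],3.3,0],[[1,-0.8,-0.4],3.3,0]]' 20
python3 - <<'E'
from h import *
plan([(600,198,208,47.8)],step=20)
f=grab('scene','s12'); cv2.imwrite('pics/c12.png',cv2.resize(f['color'][40:240,260:460],(560,560))[:,:,::-1]); print(telemetry.state()['torque'])
E
```

```text
time_s: 42.58
ee_pos: [571.4, 118.8, 279.5]
ee_rot: [-175.8, 0.5, 49.7]
force: [-0.2, -0.9, -3.6]
gripper_width: 51.8
at [571.4 118.8 279.5] [-175.8    0.5   49.7] t 42.575 F [-0.2 -0.9 -3.6] w 51.8
6 [[[1.33, -0.4, 1.21], np.float64(0.3)], [[1.32, -0.41, 1.21], np.float64(0.3)], [[1.32, -0.42, 1.21], np.float64(0.3)], [[1.32, -0.42, 1.21], np.float64(0.3)], [[1.32, -0.43, 1.21], np.float64(0.3)], [[1.31, -0.44, 1.21], np.float64(0.3)]]
[ 0.18247841 -0.11286777 -0.03029193]
```

View pics/c12.png

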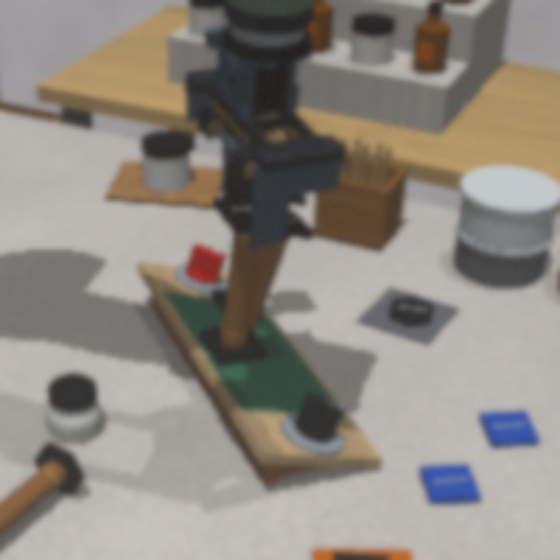

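It leans about 5°, like the first one. Touch with the uphill edge first, then tip it over to flat.

```bash
python3 -m jog '[[[1.1,-0.6,0.8],0.5,0],[[1.1,-0.6,0.8],0.5,0],[[1.1,-0.6,0.9],0.3,0],[[1.1,-0.6,0.9],0.3,0],[[0.4,-0.3,1],0,0],[[0,0,0],0,0]]' 15
python3 -c "
from h import *
plan([(581,177,204,47.8)],step=20)"
```

```text
time_s: 43.38
ee_pos: [579.0, 178.6, 230.0]
ee_rot: [-175.6, 0.9, 48.1]
force: [0.0, 0.4, -3.0]
gripper_width: 51.7
at [579.  178.6 230. ] [-175.6    0.9   48.1] t 43.375 F [ 0.   0.4 -3. ] w 51.7
2 [[[0.02, 0.23, 1.29], np.float64(0.1)], [[0.02, 0.23, 1.29], np.float64(0.1)]]
```

```bash
python3 -m jog '[[[0,0.2,0.9],0,0],[[0,0.2,0.7],0,0],[[0,0,0.4],0,0],[[0,0,0],0,0]]' 12
python3 -c "
from h import *
plan([(581,177,204,47.8)],step=20)"
```

```text
time_s: 43.88
ee_pos: [581.1, 175.5, 209.0]
ee_rot: [-175.6, 0.9, 48.0]
force: [-0.6, 0.1, -2.5]
gripper_width: 51.8
at [581.1 175.5 209. ] [-175.6    0.9   48. ] t 43.875 F [-0.6  0.1 -2.5] w 51.8
1 [[[0.12, -0.07, 0.5], np.float64(0.2)]]
```

```bash
python3 -m jog '[[[0.4,0,0.4],0,0],[[0.6,0,0.3],0,0],[[0.7,0,0.4],0,0],[[0.6,0,0.3],0,0],[[0.5,0,0.3],0,0]]' 8
python3 -c "
from h import *
plan([(601,199,192,47.8)],step=20)"
```

```text
time_s: 44.5
ee_pos: [601.9, 199.9, 194.4]
ee_rot: [-175.8, 0.4, 48.0]
force: [0.5, 2.0, 3.8]
gripper_width: 52.2
at [601.9 199.9 194.4] [-175.8    0.4   48. ] t 44.5 F [0.5 2.  3.8] w 52.2
1 [[[-0.12, 0.02, 0.24], np.float64(0.2)]]
```

```bash
python3 -m jog '[[[0.2,0,0.2],0,0],[[0,0,0],0,0.75],[[0,0,0],0,0.75],[[0,0,0],0,0.75],[[0,0,0],0,0.75],[[0,0,-1],0,0.75],[[0,0,-2],0,0.75],[[0,0,-3],0,0.75],[[0,0,-3],0,0.75]]' 8
python3 -m jog '[[[-5,3,0],0,0.75],[[-5,3,0],0,0.75],[[-5,3,0],0,0.75],[[-5,3,0],0,0.75],[[-5,3,0],0,0.75],[[0,0,0],0,0.75]]' 8
python3 - <<'E'
from h import *
f=grab('top','t13'); g=grab('scene','s13'); r=lambda i,w,h:cv2.resize(i,(w,h),interpolation=cv2.INTER_CUBIC)
cv2.imwrite('pics/c13.png',np.hstack([r(f['color'][150:300,170:320],400,400),r(g['color'][70:230,270:430],400,400)])[:,:,::-1])
E
```

```text
time_s: 45.62
ee_pos: [607.2, 196.2, 282.3]
ee_rot: [-175.6, 0.9, 48.0]
force: [-0.4, 1.0, 0.0]
gripper_width: 68.5
time_s: 46.38
ee_pos: [552.8, -98.7, 282.3]
ee_rot: [-176.4, 0.4, 48.1]
force: [0.4, 0.6, -0.2]
gripper_width: 68.6
```

The viewer limit is reached, so I check by numbers.

Run:
```python
from h import *
from h import dx,dy
f=load('t13'); g=load('s13')
hs=cv2.cvtColor(f['color'],cv2.COLOR_RGB2HSV)
dark=(hs[:,:,2]<60).astype(np.uint8)
n,l,st,ce=cv2.connectedComponentsWithStats(dark)
for i in range(1,n):
    if 60<st[i,4]<1500 and 170<ce[i][0]<320 and 130<ce[i][1]<270: print('dark',st[i],ce[i].round(1),'n160',ondeck(f,*ce[i],160)[:2],'n10',ondeck(f,*ce[i],10)[:2])
for nm,F in(('top',f),('scene',g)):
    h=cv2.cvtColor(F['color'],cv2.COLOR_RGB2HSV); w=cv2.inRange(h,(5,100,30),(20,255,215))
    n,l,st,ce=cv2.connectedComponentsWithStats(w)
    for i in range(1,n):
        c=ce[i]
        if 40<st[i,4]<900 and ((nm=='top' and 170<c[0]<320 and 130<c[1]<280) or (nm=='scene' and 290<c[0]<400 and 80<c[1]<210)):
            p=np.argwhere(l==i)[:,::-1].astype(np.float32); v=cv2.fitLine(p,cv2.DIST_L2,0,.01,.01).ravel(); print(nm,st[i],c.round(1),'dir',v[:2].round(3))
    for P in((-98,20),(0,5),(88,5)):
        Q=[proj(F,C+P[0]*dx+P[1]*dy+k*dn) for k in(10,80,150)]; d=Q[2]-Q[0]; print(nm,'pred mid',P,Q[1].round(1),(d/np.linalg.norm(d)).round(3))
```

```text
dark [278 168  13  15 135] [283.9 175.6] n160 [158.9 -75.1] n10 [167.4   2. ]
dark [173 171  18  17 195] [181.4 178.8] n160 [-37.2 151.9] n10 [-54.3 258.6]
dark [236 174  43  40 517] [256.1 193.2] n160 [ 75.2 -50.1] n10 [72.7 30.2]
dark [215 196  44  38 518] [235.5 214.4] n160 [ -2.6 -48.4] n10 [-15.1  32.2]
dark [182 213  24  24 271] [193.8 225. ] n160 [-100.4   21.6] n10 [-125.7  111.3]
dark [208 226  21  23 187] [219.2 237.7] n160 [-75.6 -60.3] n10 [-97.6  18.7]
dark [296 253  17  17 224] [303.9 261.1] n160 [  33.4 -276.6] n10 [  25.5 -225.7]
top [252 189  19  17 184] [261.8 197.2] dir [0.764 0.646]
top [232 210  20  17 185] [241.9 218.4] dir [0.83  0.558]
top [199 227  23  15 188] [211.1 234.2] dir [0.909 0.417]
top pred mid (-98, 20) [208.2 231.9] [-0.883 -0.469]
top pred mid (0, 5) [235.4 209.7] [-0.817 -0.577]
top pred mid (88, 5) [256.7 186.9] [-0.741 -0.671]
scene [316 101  23  12 155] [329.8 107.2] dir [ 0.925 -0.381]
scene [342 120  19  43 394] [350.  140.6] dir [ 0.272 -0.962]
scene [352 138  21  39 260] [361.7 158.1] dir [ 0.366 -0.931]
scene pred mid (-98, 20) [349.4 128.3] [ 0.335 -0.942]
scene pred mid (0, 5) [357.3 142.4] [ 0.349 -0.937]
scene pred mid (88, 5) [369.2 157.1] [ 0.368 -0.93 ]
```

Run:
```python
from h import *
from h import dx,dy
from scipy.optimize import fsolve
f=load('t13'); a=load('top0'); g=load('s13'); b=load('scene0')
P=lambda x,y,n:proj(f,C+x*dx+y*dy+n*dn)
for nm,u,v,u0,v0 in(('1',229,249,182,213),('2',259,234,215,196),('3',279,214,236,174)):
    print(nm,'foot',fsolve(lambda q:[P(q[0]+26,q[1]-26,10)[0]-u,P(q[0]-26,q[1]-26,10)[1]-v],[0,0]).round(1),
     'top plate',fsolve(lambda q:[P(q[0]-26,q[1]+26,160)[0]-u0,P(q[0]+26,q[1]+26,160)[1]-v0],[0,0]).round(1))
# bystanders: start vs now, and hex posts
for n,A,B,bx in(('scene',b,g,[(270,165,305,200),(115,215,165,300),(320,280,352,335),(343,268,373,303)]),('top',a,f,[(290,248,318,275),(375,133,400,160),(408,130,434,160),(450,283,495,315),(330,235,392,265)])):
    for x0,y0,x1,y1 in bx: print(n,(x0,y0),'mean abs diff',np.abs(A['color'][y0:y1,x0:x1].astype(int)-B['color'][y0:y1,x0:x1]).mean().round(1))
```

```text
1 foot [-99.5  24.9] top plate [-101.1   17.5]
2 foot [ -6.8 -13.5] top plate [ -6.9 -20.8]
3 foot [ 75.8 -17. ] top plate [ 74.3 -21.3]
scene (270, 165) mean abs diff 38.6
scene (115, 215) mean abs diff 20.4
scene (320, 280) mean abs diff 3.0
scene (343, 268) mean abs diff 3.0
top (290, 248) mean abs diff 24.8
top (375, 133) mean abs diff 25.2
top (408, 130) mean abs diff 13.4
top (450, 283) mean abs diff 23.7
top (330, 235) mean abs diff 44.4
```

```bash
python3 -c "
from h import *
print(job_done())"
```

```text
the job is handed in; nothing more can be done
None
```

I turned both knobs clockwise to their stops, red first and then black. I then stood the three square posts (the sample on the orange mat is square) on the felt, heavy end down. The two hexagonal posts stay off the board. I handed in at about 46 s of the 210 s allowed.

- **Heavy end:** I gripped each post at mid-length, lifted it and read the wrist moment. That put the centre of mass 40–48 mm off centre. I then hung each post from its light plate and set its foot on the felt. The third post lay beside the tall bottle, so I carried it to open table first.
- **Knobs:** each reached about 0.8 N m, and the bar then wedged in the jaws about 12° past the expected stop. I did not measure the final knob angles directly.
- **Posts on the board:** the last top picture puts the feet at about (-100, 25), (-7, -14) and (76, -17) mm from the board's centre, within the 112 and 46 mm limits. Each top plate sits within about 8 mm of its foot, so the posts are square to within about 0.05 rad. Shaft directions in the scene view agree for the second and third posts. The first was partly hidden behind them in that view.
- **Jars and bottles:** the cream jar was at its starting pixel, and the amber jar and small bottle looked unchanged in the scene view. The image differences around the tall bottle, and in the top view generally, were inconclusive because the arm and its shadow had moved. I felt no contact with any of them.
- **Not viewed:** the third post's final picture was refused at the 16-picture limit, so I checked that post by numbers only.

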